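# Empty the dry box and swap its front panel

## Robot

A 6-joint arm with a two-finger parallel gripper is mounted at the origin on a cart in front of the work surface, level with it; the furniture and walls round the work are solid. World frame = base frame: x ahead of the robot, y to its left, z up, the work surface at z = 0. Lengths are in m, angles in degrees, forces in N, time in s.
With the tool pointing down it reaches from about 0.3 to 0.75 m from the base axis. Payload 8.5 kg.
Tool frame: the origin (TCP) lies between the finger pads; the fingertips stand 19 mm ahead of it and the grasp point (between the pads) is the TCP; z points along the fingers, y is the line along which they close (so a half turn about z gives the same grasp; the last joint's range is limited). The gripper opens to 85 mm and grips with 20 to 120 N. Pads are 22 mm wide; open, the fingers measure 114 mm over their backs; the gripper's body (76 mm by 85 mm) begins 54 mm behind the grasp point. The pads swing forward as they close: fully open they stand 13 mm farther back than shut.
Start: joints at [54.357, 21.807, 74.336, -0, 83.858, -12.336], TCP at [0.218, 0.505, 0.215] pointing down, gripper open.
Joint ranges: [-178.18, 178.18], [-50.72, 133.34], [12.68, 142.11], [-81.47, 261.47], [9.98, 163.14], [-165.26, 165.26]. Speed limits (degrees/s): [136.94, 136.94, 180, 180, 180, 180].

## Interface

Orientations are given as a 3x3 rotation matrix whose columns are the frame's x, y, z axes.
In Python, from rig import env, optics gives the robot as it stands.
- The arm moves only by the tool arm_command, never from a script. Its argument "commands" is one flat list of numbers, 7 for each row, row after row: the closure, from -1 (fully open) to 1 (shut), so that 0 is half open, then the shift along the tool's x, y, z as a fraction of full scale, then the turn, a rotation vector about the tool's x, y, z as a fraction of full scale. A call has 1 to 12 rows; each row is the pose to reach, as a shift and turn from the pose commanded when the call began, along the tool's axes at that moment; what a row does not reach only later rows make up. Full scale, the value 1, is 500 mm for a shift and 120 degrees for a turn. A row lasts 1/12 s, in which the tool goes at most 41.7 mm and 7.16 degrees, less where a joint would pass 70% of its speed; a pose out of reach is approached as far as the arm can. A call with a number of a shift or a turn outside -1 to 1 is refused whole. A call with a gripper value outside its range is refused whole. The fingers move at their own pace and stop on an object; "newtons" is the grip in N (left out, the last holds). Time passes only in rows, so rows that repeat a pose let the fingers close. It gives the time, the measured TCP pose, the force, the opening and the grip force at its end, in the units of the state.
- env.observe(): the state, without advancing time (a new reading comes with each control period).
- optics.get_image(name): name is "side" or "top"; returns a dict with "image" (480x640x3 uint8, red, green, blue), "intrinsics" (3x3 intrinsics, pixels), "origin" and "orientation" of the camera in the world. Camera axes: x right, y down, z forward; pixel columns grow to the right and rows downward; lengths in m; the calibration is good to about 2 mm. A picture is of the moment at which its call begins. There is no depth.
- env.close_job(): hands the job in; it is judged then, once.
The state is a dict: "time_s": time; "q": joint angles; "qvel": joint speeds; "joint_efforts": joint torques, N m; "position": TCP position; "tool_rot": TCP orientation; "ft_force": force on the tool from outside, world axes, zero at the start; "wrist_torque": the same for the moment, N m; "grip_width": finger opening in m; "gripper_force": force on a finger pad.
Only numpy, scipy, OpenCV 4.12 (cv2) and the standard library are available. Lean on these libraries where they do the work, as an engineer would, in place of code of your own. Each camera call takes 0.05 s, during which the arm holds its last target. There are 200 camera calls.

## Task

Take every objective case out of the white dry box through the round port above it and stand them all upright in the steel tray, leaving the vented panel on the box's front until the box is empty. Then move the vented panel from the box to the pane stand, leaning it in front of the stack there, and draw the solid panel out of the stack and lean it squarely and centrally on the front of the box so that it covers the opening. The other two panels must stay leaning in the stand, and the things lying about must be left alone.

Things in the scene. Friction and masses are not known exactly. Their poses are not given: they have to be found in the camera images.
- dry_box: White box fixed to the bench, 230 mm wide. Origin at bench level under the foot of its front; x from front (robot side) to back, y across, z up. Base plate 8 mm thick, x -55 to 290 mm; lip 12 mm high at x -52. The front frame leans back; behind it a step 100 mm high, then from x = 70 to 290 the roof, 5 mm thick, top at 145 mm, with four round ports. Under each port a pedestal.
- box_front (a point): Middle of the foot of the front frame, on the base plate, 8 mm above the bench; axes as the box's. Frame plane leans 0.21 rad back (towards box +x), 95 mm long up the slope, opening 190 mm wide. A panel in place stands on the base plate and leans flat on the frame: its origin then 5 mm in front (x = -5) and 1 mm up, its z axis tilted 0.21 rad to +x.
- pane_stand: Fixed stand, 250 mm wide; panels lean one on another on its back wall. Origin at bench level under the wall's foot; x front to back, z up. Level base 10 mm thick, x -100 to 50; lip 16 mm high at x -97. Wall leans 0.21 rad to +x, top 98 mm high. Panel origins at x = -5, -16, -26 (next in front -37), y = 0, z = 11 mm, tilted like the wall. Facing alike, the panels' tabs do not overlap.
- solid_pane: Solid panel without openings; starts in any of the three places of the stand's stack. Aluminium, 230 wide x 110 high x 10 thick, 0.16 kg. Origin centre of underside; x through thickness, y along width, z up the panel. Finger tab 28 wide, 36 high, 10 thick on the top edge (z 110 to 146), centred at y = +28 mm.
- vented_pane: Panel with four level slots 180 x 10 mm; starts leaning on the front of the dry box. Aluminium, 230 wide x 110 high x 10 thick, 0.16 kg. Origin centre of underside; x through thickness, y along width, z up the panel. Finger tab 28 wide, 36 high, 10 thick on the top edge (z 110 to 146), centred at y = -28 mm.
- window_pane: Panel with one big opening (160 x 70 mm); in the stack, stays there. Aluminium, 230 wide x 110 high x 10 thick, 0.16 kg. Origin centre of underside; x through thickness, y along width, z up the panel. Finger tab 28 wide, 36 high, 10 thick on the top edge (z 110 to 146), centred at y = +88 mm.
- twin_pane: Panel with two openings (75 x 60 mm); in the stack, stays there. Aluminium, 230 wide x 110 high x 10 thick, 0.16 kg. Origin centre of underside; x through thickness, y along width, z up the panel. Finger tab 28 wide, 36 high, 10 thick on the top edge (z 110 to 146), centred at y = -88 mm.
- tray: Loose open steel tray 180 x 120 mm (x, y), 18 mm high, walls and floor 4 mm, 0.4 kg; origin at the centre of its underside, z up. Holds four cases in a row along x, 44 mm apart.
- case1: Cylindrical screw case of an objective, 37 mm diameter, 67 high, 0.11 kg; origin centre of underside, z up. If present (some are not) it starts upright on the pedestal under port 1, its top 13 mm below the roof's top, within 8 mm of the port's axis. Open the gripper to about 60 mm, not fully, to pass the port.
- case2: Cylindrical screw case of an objective, 37 mm diameter, 67 high, 0.11 kg; origin centre of underside, z up. If present (some are not) it starts upright on the pedestal under port 2, its top 13 mm below the roof's top, within 8 mm of the port's axis. Open the gripper to about 60 mm, not fully, to pass the port.
- case3: Cylindrical screw case of an objective, 37 mm diameter, 67 high, 0.11 kg; origin centre of underside, z up. If present (some are not) it starts upright on the pedestal under port 3, its top 13 mm below the roof's top, within 8 mm of the port's axis. Open the gripper to about 60 mm, not fully, to pass the port.
- case4: Cylindrical screw case of an objective, 37 mm diameter, 67 high, 0.11 kg; origin centre of underside, z up. If present (some are not) it starts upright on the pedestal under port 4, its top 13 mm below the roof's top, within 8 mm of the port's axis. Open the gripper to about 60 mm, not fully, to pass the port.
- tape_roll: Roll of tape, 69 mm diameter, 19 high, a bystander to be left alone; origin at the centre of its underside.
- coverslip_box: Small white box 30 x 30 x 16 mm, a bystander to be left alone; origin at the centre of its underside.
- usb_stick: Memory stick 48 x 18 x 8 mm, a bystander to be left alone; origin at the centre of its underside.
- timer: Countdown timer 62 x 62 x 20 mm, a bystander to be left alone; origin at the centre of its underside.
- lens_cleaner: Small bottle 30 mm diameter, 75 high, a bystander to be left alone; origin at the centre of its underside.
- port1 (a point): Centre of round port 1 in the roof's top surface, 145 mm above the bench; port diameter 100 mm. Fixed pedestal under it, 52 mm diameter, top 65 mm above the bench.
- port2 (a point): Centre of round port 2 in the roof's top surface, 145 mm above the bench; port diameter 100 mm. Fixed pedestal under it, 52 mm diameter, top 65 mm above the bench.
- port3 (a point): Centre of round port 3 in the roof's top surface, 145 mm above the bench; port diameter 100 mm. Fixed pedestal under it, 52 mm diameter, top 65 mm above the bench.
- port4 (a point): Centre of round port 4 in the roof's top surface, 145 mm above the bench; port diameter 100 mm. Fixed pedestal under it, 52 mm diameter, top 65 mm above the bench.

How it is judged (in metres and radians):
On the way, in this order (a step that is already met when the one before it is completed fails the run):
1. all cases stand upright in the tray (x of case1 in the frame of tray between -0.075 and 0.075 m and y of case1 in the frame of tray between -0.045 and 0.045 m and z of each of case1, case2, case3, case4 in the frame of tray below 0.012 m and angle between each of case1, case2, case3, case4's own z axis and vertical below 0.15 rad and linear speed of each of case1, case2, case3, case4 below 0.05 m/s and x of case2 in the frame of tray between -0.075 and 0.075 m and y of case2 in the frame of tray between -0.045 and 0.045 m and x of case3 in the frame of tray between -0.075 and 0.075 m and y of case3 in the frame of tray between -0.045 and 0.045 m and x of case4 in the frame of tray between -0.075 and 0.075 m and y of case4 in the frame of tray between -0.045 and 0.045 m), for 0.2 s.
2. the vented panel leans in the stand (x of vented_pane in the frame of pane_stand between -0.09 and 0.005 m and y of vented_pane in the frame of pane_stand between -0.04 and 0.04 m and z of vented_pane in the frame of pane_stand between 0.004 and 0.02 m and angle between vented_pane's own z axis and vertical between 0.1 and 0.4 rad and angle between the y axis of vented_pane and the y axis of pane_stand, either way round below 0.2 rad and linear speed of vented_pane below 0.05 m/s), for 0.3 s.
3. the solid panel leans on the front of the box (x of solid_pane in the frame of box_front between -0.02 and 0.002 m and y of solid_pane in the frame of box_front between -0.015 and 0.015 m and z of solid_pane in the frame of box_front below 0.008 m and angle between solid_pane's own z axis and vertical between 0.14 and 0.28 rad and angle between the y axis of solid_pane and the y axis of dry_box, either way round below 0.08 rad and linear speed of solid_pane below 0.05 m/s), for 0.3 s.
At the end, for the whole second after the job is handed in: Cases upright on the tray floor; vented, window and twin panels lean (0.1 to 0.4 rad) in the stand, within 40 mm of its middle, 0.2 rad of square; solid panel on the base plate against the box frame, within 15 mm of the middle, 0.08 rad of square, leaning 0.14 to 0.28 rad; at rest (all of step 1 and all of step 2 and all of step 3 and x of window_pane in the frame of pane_stand between -0.09 and 0.005 m and y of window_pane in the frame of pane_stand between -0.04 and 0.04 m and z of window_pane in the frame of pane_stand between 0.004 and 0.02 m and angle between window_pane's own z axis and vertical between 0.1 and 0.4 rad and angle between the y axis of each of window_pane, twin_pane and the y axis of pane_stand, either way round below 0.2 rad and linear speed of each of window_pane, twin_pane below 0.05 m/s and x of twin_pane in the frame of pane_stand between -0.09 and 0.005 m and y of twin_pane in the frame of pane_stand between -0.04 and 0.04 m and z of twin_pane in the frame of pane_stand between 0.004 and 0.02 m and angle between twin_pane's own z axis and vertical between 0.1 and 0.4 rad); the robot touches nothing.
It fails at once if one of the two other panels is toppled or taken out of the stand (angle between any of window_pane, twin_pane's own z axis and vertical above 0.6 rad or distance of any of window_pane, twin_pane from where it was at the start of the episode above 0.05 m).
It fails at once if the vented panel is taken off the box while a case is still inside (distance between vented_pane and box_front above 0.06 m and ((x of case1 in the frame of dry_box between 0.07 and 0.29 m and y of case1 in the frame of dry_box between -0.11 and 0.11 m and z of case1 in the frame of dry_box below 0.1 m) or (x of case2 in the frame of dry_box between 0.07 and 0.29 m and y of case2 in the frame of dry_box between -0.11 and 0.11 m and z of case2 in the frame of dry_box below 0.1 m) or (x of case3 in the frame of dry_box between 0.07 and 0.29 m and y of case3 in the frame of dry_box between -0.11 and 0.11 m and z of case3 in the frame of dry_box below 0.1 m) or (x of case4 in the frame of dry_box between 0.07 and 0.29 m and y of case4 in the frame of dry_box between -0.11 and 0.11 m and z of case4 in the frame of dry_box below 0.1 m))).
It fails at once if a bystander is pushed more than 5 cm (distance of any of tape_roll, coverslip_box, usb_stick, timer, lens_cleaner from where it was at the start of the episode above 0.05 m).
Of case1, case2, case3, case4 only 2 to 4 are there at a start; the rules pass over those that are not, and their reading is None.
At some moment in a run one of tray may be knocked a few centimetres aside while the robot is not near it.
It also fails if it takes over 210 s, if anything falls off the work surface, if the arm or the gripper's body presses on something with over 40 N, if the wrist force passes 120 N, or if a joint passes its speed limit or range.

## Working session

There is one attempt and no reset: what is moved stays moved. The work goes in short steps, Python scripts to look and compute and a tool call to move; the robot and the scene stay as the last step left them, time stands still between calls to the robot, and variables do not carry over. Pictures are saved under pics/ and viewed, at most 14 in all, crops included, and the job is handed in when it is done.

Besides the shell and the picture viewer there is one more tool, called after "Request:" as name(argument=value, ...), one argument or row to a line, values as JSON. arm_command: Moves the arm, as the interface text tells. Shift numbers are shares of 500 mm and turn numbers shares of 120 degrees, none past 1 either way. Its arguments: {"type":"object","properties":{"commands":{"type":"array","items":{"type":"number"}},"newtons":{"type":"number"}},"required":["commands"]}

```bash
ls; mkdir -p pics; python3 - <<'E'
from rig import env, optics
import cv2, numpy as np
np.set_printoptions(precision=4,suppress=True)
s=env.observe(); print(s)
for n in("top","side"):
    d=optics.get_image(n); cv2.imwrite(f"pics/{n}0.png",d["image"][:,:,::-1]); print(n,d["intrinsics"],d["origin"],d["orientation"])
E
```

```text
pics
{'time_s': 0.0, 'q': array([ 54.3556,  21.8403,  74.385 ,   0.0002,  83.8569, -12.3344]), 'qvel': array([ 0.0237, -0.0735, -0.0019, -0.0096, -0.0093, -0.0253]), 'joint_efforts': array([ -0.0003, -44.8458, -23.1277,  -0.0002,   0.0048,   0.    ]), 'position': array([0.2174, 0.5049, 0.2145]), 'tool_rot': array([[-0.9184,  0.3957, -0.0008],
       [ 0.3957,  0.9184, -0.0012],
       [ 0.0003, -0.0014, -1.    ]]), 'ft_force': array([ 0.2731,  0.632 , -0.3708]), 'wrist_torque': array([-0.0234,  0.0362, -0.0299]), 'gripper_force': 0.0, 'grip_width': 0.08509887692945517}
top [[501.026    0.     309.244 ]
 [  0.     501.026  239.4651]
 [  0.       0.       1.    ]] [0.4142 0.0916 1.5299] [[-0.0105 -0.9972  0.0742]
 [-0.9999  0.0098 -0.0089]
 [ 0.0081 -0.0743 -0.9972]]
side [[574.5506   0.     315.9469]
 [  0.     574.5506 247.0073]
 [  0.       0.       1.    ]] [-0.284   1.2569  1.0759] [[-0.8246 -0.3055  0.4761]
 [-0.5655  0.4676 -0.6794]
 [-0.0151 -0.8294 -0.5584]]
```

View pics/top0.png

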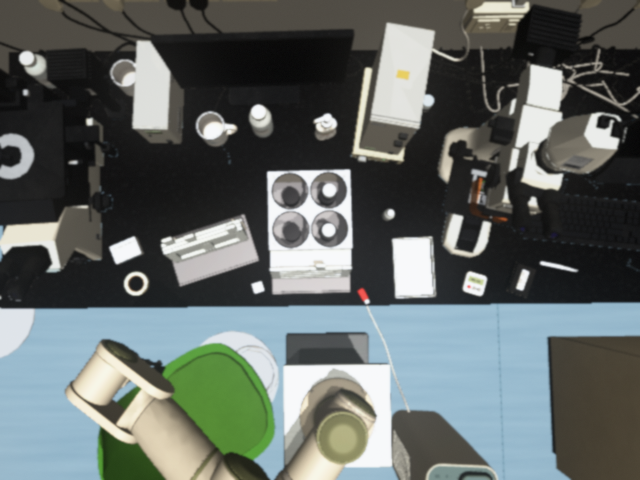

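View pics/side0.png

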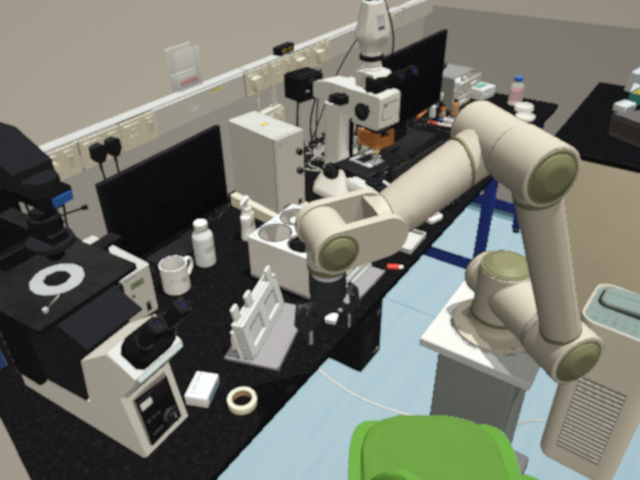

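```bash
cat > h.py <<'E'
from rig import env, optics
import cv2, numpy as np
np.set_printoptions(precision=4,suppress=True)
def cam(n): return optics.get_image(n)
def ray(d,u,v,z):
    K=np.array(d["intrinsics"]);R=np.array(d["orientation"]);o=np.array(d["origin"])
    r=R@np.linalg.solve(K,[u,v,1.]); return o+r*(z-o[2])/r[2]
def proj(d,P):
    K=np.array(d["intrinsics"]);R=np.array(d["orientation"]);o=np.array(d["origin"])
    c=(np.atleast_2d(P)-o)@R; p=c@K.T; return p[:,:2]/p[:,2:]
def crop(d,x0,y0,w,h,s,name):
    im=cv2.resize(d["image"][y0:y0+h,x0:x0+w,::-1],None,fx=s,fy=s,interpolation=cv2.INTER_CUBIC)
    for i in range(0,w,20): cv2.putText(im,str(x0+i),(i*s,10),0,.35,(0,0,255),1); cv2.line(im,(i*s,12),(i*s,18),(0,0,255),1)
    for i in range(0,h,20): cv2.putText(im,str(y0+i),(0,i*s+4),0,.35,(0,0,255),1); cv2.line(im,(24,i*s),(30,i*s),(0,0,255),1)
    cv2.imwrite("pics/"+name,im)
E
python3 - <<'E'
from h import *
d=cam("top")
crop(d,258,162,198,150,4,"c1.png"); crop(d,155,205,110,85,7,"c2.png")
E
```

```text
(no output)
```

View pics/c1.png

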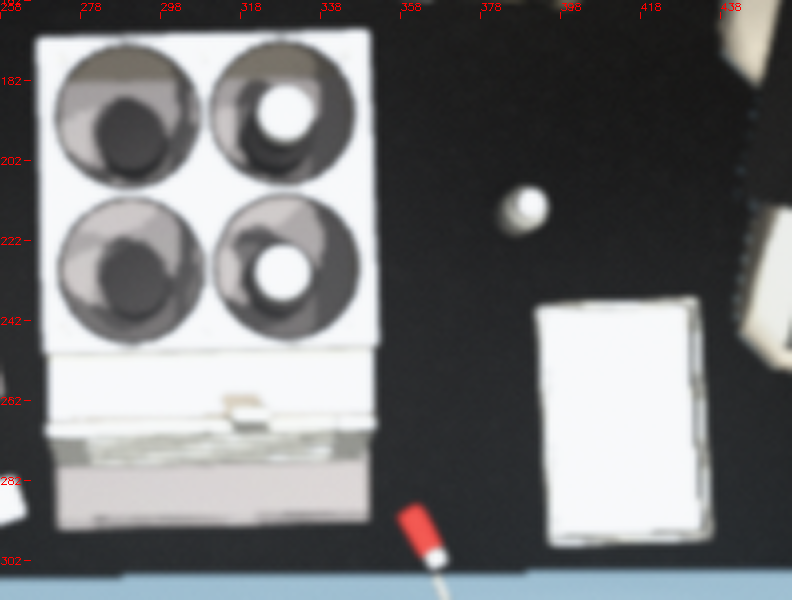

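View pics/c2.png

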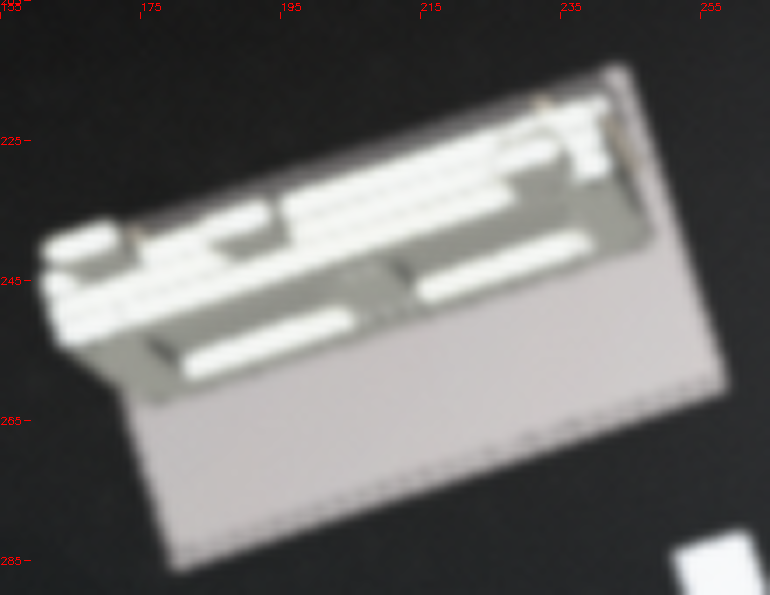

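```bash
cat >> h.py <<'E'
from scipy.optimize import least_squares
def pts(px,x0,y0,s): return (np.array(px,float)+.5)/s-.5+[x0,y0]
def T(p,L):
    c,s=np.cos(p[2]),np.sin(p[2]); L=np.atleast_2d(np.array(L,float))
    return np.c_[p[0]+c*L[:,0]-s*L[:,1],p[1]+s*L[:,0]+c*L[:,1],L[:,2]]
def fit(d,L,uv,p0):
    r=least_squares(lambda p:(proj(d,T(p,L))-uv).ravel(),p0); print(r.x,"yaw",np.degrees(r.x[2]),"res px",r.fun.reshape(-1,2)); return r.x
E
python3 - <<'E'
from h import *
d=cam("top")
b=fit(d,[[.29,.115,.145],[.29,-.115,.145],[.07,-.115,.145],[.07,.115,.145]],pts([[37,38],[370,30],[379,346],[43,352]],258,162,4),[.4,.1,0])
s=fit(d,[[-.1,.125,.012],[-.1,-.125,.012],[.05,-.125,.01]],pts([[178,572],[727,388],[625,65]],155,205,7),[.4,.4,.3])
t=fit(d,[[.09,.06,.018],[.09,-.06,.018],[-.09,-.06,.018],[-.09,.06,.018]],pts([[537,308],[697,298],[711,538],[549,545]],258,162,4),[.3,-.2,0])
for c in pts([[285,113],[282,272]],258,162,4): print("case",ray(d,*c,.132))
for c in pts([[128,115],[283,114],[131,271],[287,268]],258,162,4): print("port",ray(d,*c,.145))
# predicted panel tabs
th=.21
def tab(x0,z0,y,p):
    L=[]
    for dx in(-.005,.005):
        for dy in(-.014,.014):
            L.append([x0+dx*np.cos(th)+.146*np.sin(th),y+dy,z0-dx*np.sin(th)+.146*np.cos(th)])
    return T(p,L)
print("vented tab",(proj(d,tab(-.005,.009,-.028,b))-[258,162])*4)
for n,y in(("win",.088),("sol",.028),("twin",-.088)):
  for x in(-.005,-.016,-.026): print(n,x,((proj(d,tab(x,.011,y,s)).mean(0)-[155,205])*7))
E
```

```text
[0.4215 0.0756 0.0124] yaw 0.7080614673674898 res px [[ 0.6086  0.0223]
 [-0.5404  0.3133]
 [-0.5042 -0.3358]
 [ 0.4332  0.0206]]
[0.5227 0.3809 0.3097] yaw 17.74702482911145 res px [[-0.2587  0.0649]
 [ 0.3843  0.2263]
 [-0.1246 -0.2996]]
[ 0.44   -0.2357  0.0328] yaw 1.880902435197593 res px [[ 0.1522 -0.4208]
 [-0.4007  0.3965]
 [-0.2312  0.0133]
 [ 0.4767  0.0146]]
case [0.6578 0.0224 0.132 ]
case [0.5453 0.026  0.132 ]
port [0.6551 0.1326 0.145 ]
port [0.6548 0.0244 0.145 ]
port [0.5458 0.1314 0.145 ]
port [0.5468 0.0231 0.145 ]
vented tab [[272.4273 416.7826]
 [231.6586 417.7079]
 [271.9411 402.6155]
 [231.2551 403.5362]]
win -0.005 [ 78.2619 241.9948]
win -0.016 [ 86.543 268.539]
win -0.026 [ 94.079  292.6951]
sol -0.005 [224.4921 194.1671]
sol -0.016 [232.8413 220.6495]
sol -0.026 [240.4393 244.7493]
twin -0.005 [506.0857 102.066 ]
twin -0.016 [514.5654 128.4295]
twin -0.026 [522.2822 152.421 ]
```

```bash
cat >> h.py <<'E'
from scipy.spatial.transform import Rotation as Ro
def rot(yaw,tilt=0): # tool y along local +x(box axes), tool z = -panel z (panel leaning back by tilt)
    c,s=np.cos(yaw),np.sin(yaw); Z=np.array([[c,-s,0],[s,c,0],[0,0,1]])
    pz=np.array([np.sin(tilt),0,np.cos(tilt)]); px=np.array([np.cos(tilt),0,-np.sin(tilt)])
    return Z@np.c_[[0,1,0],px,-pz]
def plan(*targets):
    s=env.observe(); R=s["tool_rot"]; p=s["position"]
    for q,Rt in targets:
        sh=R.T@(np.array(q)-p)/.5; w=Ro.from_matrix(R.T@Rt).as_rotvec(degrees=True)/120
        print("rows",np.r_[sh,w].round(4).tolist())
def st():
    s=env.observe(); print(s["time_s"],s["position"],s["ft_force"],s["grip_width"],s["gripper_force"]); print(s["tool_rot"],s["q"])
E
python3 - <<'E'
from h import *
R=rot(.0124)
plan(([.656,.0228,.26],R))
E
```

```text
rows [-1.187, -0.5387, -0.0902, -0.0004, 0.0002, 0.5499]
```

Request:
arm_command(
  commands=[-0.36,0,0,-0.09,0,0,0,-0.36,-0.8,-0.36,-0.09,0,0,0.55,-0.36,-0.8,-0.36,-0.09,0,0,0.55,-0.36,-0.8,-0.36,-0.09,0,0,0.55,-0.36,-0.8,-0.36,-0.09,0,0,0.55,-0.36,-0.8,-0.36,-0.09,0,0,0.55,-0.36,-0.8,-0.36,-0.09,0,0,0.55,-0.36,-0.8,-0.36,-0.09,0,0,0.55,-0.36,-0.8,-0.36,-0.09,0,0,0.55,-0.36,-0.8,-0.36,-0.09,0,0,0.55,-0.36,-0.8,-0.36,-0.09,0,0,0.55,-0.36,-0.8,-0.36,-0.09,0,0,0.55],
  newtons=30,
)

```text
time_s: 1.2
position: [0.5161, 0.1781, 0.2597]
tool_rot: [[-0.007, 1.0, -0.0], [1.0, 0.007, -0.001], [-0.001, -0.0, -1.0]]
ft_force: [1.1, 0.7, 0.3]
grip_width: 0.0582
gripper_force: 0.0
```

```bash
python3 - <<'E'
from h import *
st()
R=rot(.0124)
plan(([.656,.0228,.26],R),([.656,.0228,.18],R),([.656,.0228,.112],R))
E
```

```text
1.2 [0.5161 0.1781 0.2597] [1.0562 0.6969 0.3087] 0.058196548465172845 0.0
[[-0.0072  1.     -0.0001]
 [ 1.      0.0072 -0.0007]
 [-0.0007 -0.0001 -1.    ]] [ 6.6342 19.8259 70.0132 -0.0418 90.172   6.2206]
rows [-0.3126, 0.2776, -0.0005, -0.0001, 0.0004, -0.0025]
rows [-0.3125, 0.2776, 0.1595, -0.0001, 0.0004, -0.0025]
rows [-0.3124, 0.2776, 0.2955, -0.0001, 0.0004, -0.0025]
```

Request:
arm_command(
  commands=[-0.36,-0.31,0.278,0,0,0,-0.002,-0.36,-0.31,0.278,0,0,0,-0.002,-0.36,-0.31,0.278,0,0,0,-0.002,-0.36,-0.31,0.278,0,0,0,-0.002,-0.36,-0.31,0.278,0,0,0,-0.002,-0.36,-0.3125,0.278,0,0,0,-0.002,-0.36,-0.3125,0.278,0.06,0,0,-0.002,-0.36,-0.3125,0.278,0.12,0,0,-0.002,-0.36,-0.3125,0.278,0.15,0,0,-0.002,-0.36,-0.3125,0.278,0.16,0,0,-0.002],
)

```text
time_s: 2.03
position: [0.6533, 0.0271, 0.1766]
tool_rot: [[-0.016, 1.0, -0.006], [1.0, 0.016, 0.001], [0.001, -0.006, -1.0]]
ft_force: [-0.8, 0.4, -0.3]
grip_width: 0.0582
gripper_force: 0.0
```

```bash
python3 - <<'E'
from h import *
st()
R=rot(.0124)
plan(([.656,.0228,.112],R))
d=cam("side"); crop(d,225,180,140,110,5,"s1.png")
E
```

```text
2.0333 [0.6533 0.0271 0.1766] [-0.7666  0.4357 -0.3487] 0.05818664994920005 0.0
[[-0.016   0.9999 -0.006 ]
 [ 0.9999  0.016   0.0008]
 [ 0.0009 -0.006  -1.    ]] [-7.9806 34.1057 59.4407 -0.0004 86.8003 -8.8996]
rows [-0.0087, 0.0059, 0.1292, -0.0029, -0.0004, 0.0017]
```

View pics/s1.png

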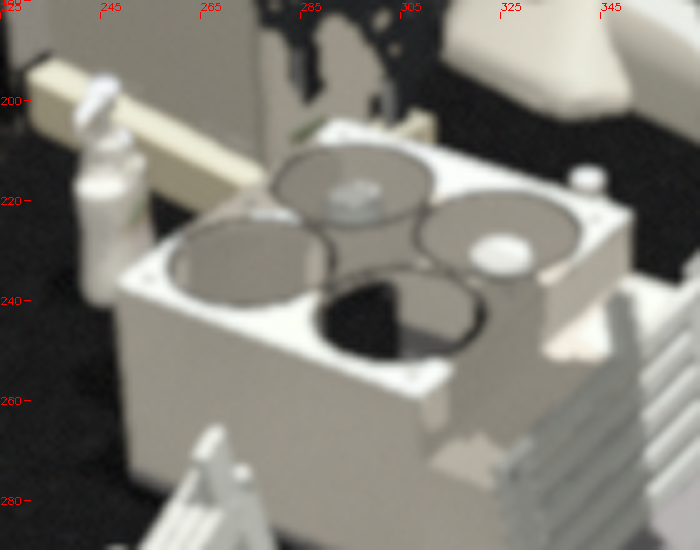

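```bash
python3 - <<'E'
from h import *
d=cam("side")
s=env.observe(); print(s["time_s"],s["position"],proj(d,s["position"]))
for c in pts([[356,199],[502,255]],225,180,5): print("case side",ray(d,*c,.132))
for c in pts([[354,185],[498,233]],225,180,5): print("port side",ray(d,*c,.145))
plan(([.656,.0228,.165],rot(.0124)),([.656,.0228,.112],rot(.0124)))
E
```

```text
2.1333 [0.6544 0.027  0.1795] [[295.066  208.8677]]
case side [0.663  0.0142 0.132 ]
case side [0.5486 0.0189 0.132 ]
port side [0.6611 0.0182 0.145 ]
port side [0.5532 0.0163 0.145 ]
rows [-0.0085, 0.0031, 0.0291, -0.0008, -0.0001, 0.0019]
rows [-0.0085, 0.0032, 0.1351, -0.0008, -0.0001, 0.0019]
```

```bash
python3 - <<'E'
from h import *
d=cam("side");D=cam("top")
s=env.observe(); p=s["position"]
for dx in(-.044,-.029,.029,.044): print(dx,(proj(d,p+[dx,0,-.019])[0]-[225,180])*5)
for P in([.656,.0228,.132],[.5460,.025,.132]): print((proj(d,P)[0]-[225,180])*5)
crop(d,255,150,80,80,7,"s2.png")
E
```

```text
-0.044 [407.8839 187.2887]
-0.029 [388.0967 180.4815]
0.029 [313.0582 154.667 ]
0.044 [294.0236 148.1188]
[354.9185 206.108 ]
[497.96   258.7182]
```

View pics/s2.png

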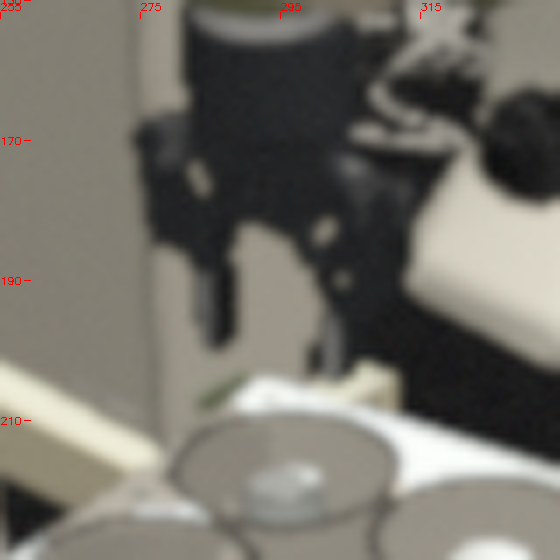

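```bash
python3 - <<'E'
from h import *
st()
d=cam("side"); a=cv2.imread("pics/side0.png").astype(int); b=d["image"][:,:,::-1].astype(int)
df=np.abs(a-b).max(2)
x0,y0,w,h=255,150,80,80
for v in range(190,226,2): print(v,''.join('#' if q>25 else ('+' if q>8 else '.') for q in df[v,270:330]))
E
```

```text
2.2333 [0.6552 0.027  0.1816] [-0.2531  0.2794  0.0912] 0.05768112489715352 0.0
[[-0.0164  0.9999  0.0024]
 [ 0.9999  0.0164 -0.0003]
 [-0.0004  0.0024 -1.    ]] [-7.9633 33.8769 59.0379 -0.0001 86.9461 -8.9041]
190 ...........+########+........+######.++.....................
192 ...........+########+........+######........................
194 ...........+########+.........+#####........................
196 ............+#######.........+######......................++
198 .............#####++..........++####+..........+############
200 ..............++..............+.#####+..+###################
202 ...............................+#####+.#####################
204 ..............................++###+..+#####################
206 ................++++..............+.+#######################
208 .............+######+..........+++++++######################
210 ...........++######++.......++############+#################
212 ........+#####+++..........++#######+###+######+############
214 ......+######++...........++######++#################+######
216 ...++######+###+.....++##++++.++++########+##############++#
218 +###############++.+######+####++#########+###+#############
220 #################++######+##+++++###########################
222 ###########++++##+..#####.#++++++###########################
224 ####+....+....+#########.++++++#############################
```

```bash
python3 - <<'E'
from h import *
d=cam("side");D=cam("top")
for z in(.16,.17,.18,.19,.2): print(z,proj(d,[[.6852,.027,z],[.6252,.027,z]]).round(1).tolist())
st()
a=cv2.imread("pics/top0.png").astype(int); b=D["image"][:,:,::-1].astype(int)
# vertical check on tape roll / fixed marker: lens bottle etc not needed
crop(D,258,100,140,160,3,"t2.png"); print(proj(D,env.observe()["position"]))
E
```

```text
0.16 [[287.4, 211.6], [302.9, 216.9]]
0.17 [[287.3, 208.8], [302.8, 214.1]]
0.18 [[287.1, 206.0], [302.7, 211.3]]
0.19 [[287.0, 203.3], [302.6, 208.5]]
0.2 [[286.8, 200.5], [302.5, 205.7]]
2.3833 [0.6551 0.027  0.1815] [ 0.0663 -0.4149  0.0159] 0.05821230197525654 0.0
[[-0.0164  0.9999  0.0024]
 [ 0.9999  0.0164 -0.0004]
 [-0.0004  0.0024 -1.    ]] [-7.965  33.8663 59.0736 -0.004  86.9205 -8.9041]
[[328.0524 187.7328]]
```

View pics/t2.png

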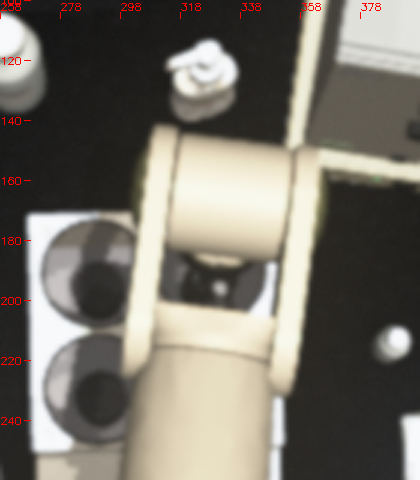

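```bash
python3 - <<'E'
from h import *
d=cam("side")
a=cv2.imread("pics/side0.png")
e=dict(image=a[:,:,::-1])
R=np.array([[-.9184,.3957,0],[.3957,.9184,0],[0,0,-1]]);p=np.array([.2174,.5049,.2145])
for k in(-.0425,.0425):
  for z in (.019,.006,0,-.054): print(k,z,proj(d,p+R@[0,k,z]))
x=a.copy()
e["image"]=a[:,:,::-1]; crop(e,280,230,100,120,5,"s0.png")
E
```

```text
-0.0425 0.019 [[343.7851 343.8328]]
-0.0425 0.006 [[343.8563 339.4475]]
-0.0425 0 [[343.8894 337.4063]]
-0.0425 -0.054 [[344.1959 318.5308]]
0.0425 0.019 [[310.851  359.0905]]
0.0425 0.006 [[310.7276 354.6628]]
0.0425 0 [[310.6702 352.6013]]
0.0425 -0.054 [[310.1389 333.5223]]
```

View pics/s0.png

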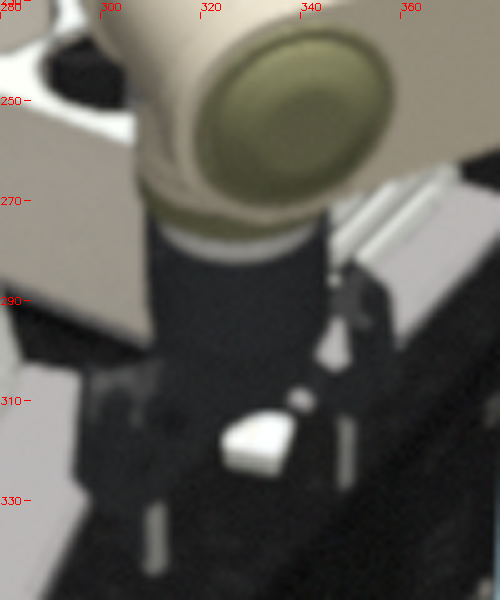

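```bash
python3 - <<'E'
from h import *
d=cam("side");D=cam("top")
for z in(.2,.3,.35,.4,.45,.5): print(z,proj(D,[.655,.027,z]).round(1),proj(d,[.655,.027,z]).round(1))
print(proj(D,[[0,0,0],[0,0,.2]]),proj(d,[[0,0,0],[0,0,.2]]))
crop(d,250,60,120,160,3,"s3.png")
E
```

```text
0.2 [[328.4 186.5]] [[294.7 203.1]]
0.3 [[330.2 179.3]] [[293.5 173.9]]
0.35 [[331.3 175.2]] [[292.9 158.5]]
0.4 [[332.4 170.8]] [[292.2 142.7]]
0.45 [[333.6 166. ]] [[291.5 126.3]]
0.5 [[335.  160.7]] [[290.8 109.4]]
[[337.2208 415.5659]
 [342.1528 436.9196]] [[494.0511 325.7394]
 [506.3319 267.209 ]]
```

View pics/s3.png

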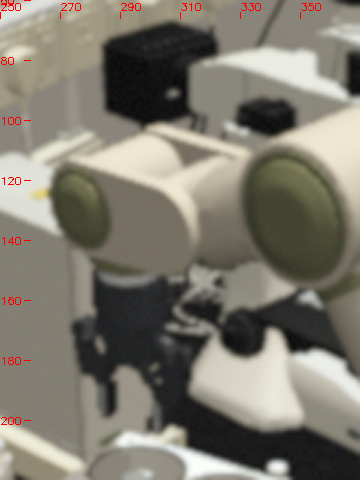

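Request:
arm_command(
  commands=[-0.36,-0.008,0.002,0.015,0,0,0,-0.36,-0.008,0.002,0.03,0,0,0,-0.36,-0.008,0.002,0.045,0,0,0,-0.36,-0.008,0.002,0.06,0,0,0,-0.36,-0.008,0.002,0.075,0,0,0,-0.36,-0.008,0.002,0.09,0,0,0,-0.36,-0.008,0.002,0.105,0,0,0,-0.36,-0.008,0.002,0.12,0,0,0,-0.36,-0.008,0.002,0.138,0,0,0,-0.36,-0.008,0.002,0.138,0,0,0],
)

```text
time_s: 3.37
position: [0.6549, 0.0231, 0.1089]
tool_rot: [[-0.016, 1.0, -0.003], [1.0, 0.016, 0.0], [0.0, -0.003, -1.0]]
ft_force: [-0.4, 0.3, -0.5]
grip_width: 0.0582
gripper_force: 0.0
```

```bash
python3 - <<'E'
from h import *
st()
d=cam("side"); crop(d,255,150,80,80,7,"s4.png")
E
```

```text
3.3667 [0.6549 0.0231 0.1089] [-0.41    0.2705 -0.5043] 0.058154617481194104 0.0
[[-0.0163  0.9999 -0.0033]
 [ 0.9999  0.0163  0.0004]
 [ 0.0005 -0.0033 -1.    ]] [-8.3083 37.1998 65.0951 -0.0024 77.8949 -9.2443]
```

View pics/s4.png

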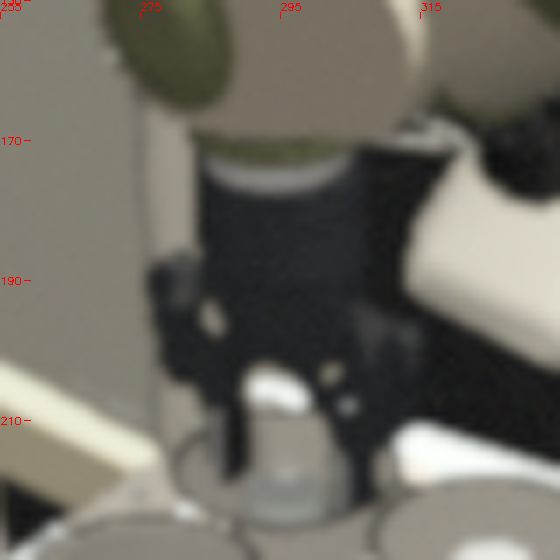

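Request:
arm_command(
  commands=[-0.36,0,0,0.013,0,0,0,-0.36,0,0,0.026,0,0,0,-0.36,0,0,0.026,0,0,0,0.5,0,0,0.026,0,0,0,0.5,0,0,0.026,0,0,0,0.5,0,0,0.026,0,0,0,0.5,0,0,0.026,0,0,0,0.5,0,0,0.026,0,0,0,0.5,0,0,0.026,0,0,0],
  newtons=30,
)

```text
time_s: 4.17
position: [0.6559, 0.023, 0.0984]
tool_rot: [[-0.016, 1.0, 0.001], [1.0, 0.016, -0.0], [-0.0, 0.001, -1.0]]
ft_force: [0.6, 0.8, 1.2]
grip_width: 0.0356
gripper_force: 30.0
```

```bash
python3 - <<'E'
from h import *
st()
d=cam("side"); crop(d,255,150,80,80,7,"s5.png")
E
```

```text
4.1667 [0.6559 0.023  0.0984] [0.5874 0.751  1.2027] 0.03560843990765674 29.957711398601532
[[-0.0163  0.9999  0.0007]
 [ 0.9999  0.0163 -0.0001]
 [-0.0001  0.0007 -1.    ]] [-8.3095 37.7432 65.8692 -0.0004 76.3464 -9.2421]
```

View pics/s5.png

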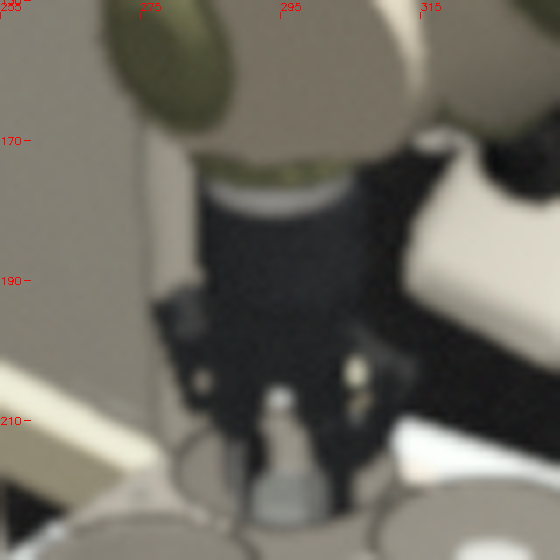

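Request:
arm_command(
  commands=[0.5,0,0,-0.02,0,0,0,0.5,0,0,-0.06,0,0,0,0.5,0,0,-0.1,0,0,0,0.5,0,0,-0.15,0,0,0,0.5,0,0,-0.2,0,0,0,0.5,0,0,-0.25,0,0,0,0.5,0,0,-0.25,0,0,0],
  newtons=45,
)

```text
time_s: 4.8
position: [0.657, 0.0229, 0.2294]
tool_rot: [[-0.016, 1.0, 0.009], [1.0, 0.016, -0.001], [-0.001, 0.009, -1.0]]
ft_force: [1.1, 0.2, -0.9]
grip_width: 0.0354
gripper_force: 44.9
```

```bash
cat >> h.py <<'E'
def tray():
    d=cam("top"); g=d["image"].min(2); m=np.zeros_like(g); m[215:303,362:450]=(g[215:303,362:450]>150)
    c=max(cv2.findContours(m,0,2)[0],key=cv2.contourArea); r=cv2.minAreaRect(c); bx=cv2.boxPoints(r)
    print("rect",r)
    P=np.array([ray(d,u,v,.018) for u,v in bx]); c0=P.mean(0); e=[P[1]-P[0],P[2]-P[1]]
    L=max(e,key=np.linalg.norm); L=L*np.sign(L[0]); yaw=np.arctan2(L[1],L[0])
    print("tray",c0,np.linalg.norm(e,axis=1),"yaw",np.degrees(yaw)); return c0,yaw
E
python3 - <<'E'
from h import *
st(); c,y=tray()
u=np.array([np.cos(y),np.sin(y),0])
R=rot(y); P=c+.045*u
P2=c-.045*u; print(P,P2)
plan(([*P[:2],.21],R),([*P[:2],.05],R),([*P[:2],.0385],R))
E
```

```text
4.8 [0.657  0.0229 0.2294] [ 1.0612  0.1673 -0.9113] 0.03537624847864905 44.92412567138672
[[-0.0163  0.9998  0.0091]
 [ 0.9999  0.0164 -0.0013]
 [-0.0015  0.0091 -1.    ]] [-8.3036 32.3873 53.9874  0.0001 93.0956 -9.2407]
rect ((413.3715515136719, 267.05938720703125), (60.915687561035156, 40.04983139038086), 86.98721313476562)
tray [ 0.4404 -0.2353  0.018 ] [0.1218 0.1836] yaw 1.3682855940547536
[ 0.4854 -0.2342  0.018 ] [ 0.3954 -0.2364  0.018 ]
rows [-0.5086, -0.3505, 0.0314, 0.0026, 0.0004, -0.0036]
rows [-0.5084, -0.3522, 0.3514, 0.0026, 0.0004, -0.0036]
rows [-0.5083, -0.3523, 0.3744, 0.0026, 0.0004, -0.0036]
```

Request:
arm_command(
  commands=[0.5,-0.51,-0.35,0.03,0,0,-0.003,0.5,-0.51,-0.35,0.03,0,0,-0.003,0.5,-0.51,-0.35,0.03,0,0,-0.003,0.5,-0.51,-0.35,0.03,0,0,-0.003,0.5,-0.51,-0.35,0.03,0,0,-0.003,0.5,-0.51,-0.35,0.03,0,0,-0.003,0.5,-0.51,-0.35,0.03,0,0,-0.003,0.5,-0.51,-0.35,0.1,0,0,-0.003,0.5,-0.51,-0.35,0.16,0,0,-0.003,0.5,-0.51,-0.35,0.22,0,0,-0.003,0.5,-0.51,-0.35,0.27,0,0,-0.003,0.5,-0.51,-0.35,0.27,0,0,-0.003],
)

```text
time_s: 5.85
position: [0.4821, -0.233, 0.0832]
tool_rot: [[-0.022, 1.0, -0.008], [1.0, 0.022, 0.007], [0.007, -0.008, -1.0]]
ft_force: [-0.1, 0.0, -1.5]
grip_width: 0.0358
gripper_force: 45.1
```

```bash
python3 - <<'E'
from h import *
st(); R=rot(.0239)
P=[.4854,-.2342]
plan(([*P,.039],R),([*P,.0375],R),([*P,.2],R))
E
```

```text
5.85 [ 0.4821 -0.233   0.0832] [-0.0952  0.0032 -1.5095] 0.03584980482828075 45.140254497528076
[[-0.022   0.9997 -0.0085]
 [ 0.9997  0.022   0.0067]
 [ 0.0068 -0.0083 -0.9999]] [-38.4745  28.3314  87.595   -0.0032  64.6906 -39.7337]
rows [-0.0031, 0.0073, 0.0883, -0.004, -0.0033, -0.0009]
rows [-0.0031, 0.0073, 0.0913, -0.004, -0.0033, -0.0009]
rows [-0.0009, 0.0046, -0.2337, -0.004, -0.0033, -0.0009]
```

Request:
arm_command(
  commands=[0.5,0,0,0.03,0,0,0,0.5,0,0,0.06,0,0,0,0.5,0,0,0.08,0,0,0,0.5,0,0,0.095,0,0,0,0.5,0,0,0.105,0,0,0,0.5,0,0,0.105,0,0,0,0.5,0,0,0.105,0,0,0,0.5,0,0,0.105,0,0,0],
)

```text
time_s: 6.52
position: [0.4854, -0.2351, 0.0364]
tool_rot: [[-0.023, 1.0, 0.001], [1.0, 0.023, -0.001], [-0.001, 0.001, -1.0]]
ft_force: [2.0, -0.8, 2.2]
grip_width: 0.0353
gripper_force: 45.4
```

```bash
python3 - <<'E'
from h import *
st()
E
```

```text
6.5167 [ 0.4854 -0.2351  0.0364] [ 1.9716 -0.8489  2.1501] 0.03531586226446304 45.44414699077606
[[-0.0226  0.9997  0.0014]
 [ 0.9997  0.0226 -0.001 ]
 [-0.0011  0.0014 -1.    ]] [-38.4328  32.0709  90.3852   0.0054  57.4434 -39.7322]
```

Request:
arm_command(
  commands=[0.15,0,0,0,0,0,0,-0.1,0,0,0,0,0,0,-0.36,0,0,0,0,0,0,-0.36,0,0,0,0,0,0,-0.36,0,0,-0.05,0,0,0,-0.36,0,0,-0.12,0,0,0,-0.36,0,0,-0.2,0,0,0,-0.36,0,0,-0.27,0,0,0,-0.36,0,0,-0.34,0,0,0,-0.36,0,0,-0.34,0,0,0],
)

```text
time_s: 7.35
position: [0.4867, -0.2362, 0.2124]
tool_rot: [[-0.023, 1.0, 0.009], [1.0, 0.023, -0.007], [-0.008, 0.009, -1.0]]
ft_force: [-0.2, -0.3, -0.1]
grip_width: 0.0581
gripper_force: 0.0
```

```bash
python3 - <<'E'
from h import *
st(); R=rot(.0124)
P=[.546,.0245]
plan(([*P,.2],R))
E
```

```text
7.35 [ 0.4867 -0.2362  0.2124] [-0.1611 -0.3006 -0.0695] 0.05811041926772547 0.0
[[-0.0227  0.9997  0.0092]
 [ 0.9997  0.0227 -0.0074]
 [-0.0076  0.0091 -0.9999]] [-38.4303  20.6962  76.5562  -0.0023  82.0702 -39.7302]
rows [0.5187, 0.1302, 0.022, 0.0043, 0.0036, 0.0049]
```

Request:
arm_command(
  commands=[-0.36,0.519,0.13,0,0,0,0.005,-0.36,0.519,0.13,0,0,0,0.005,-0.36,0.519,0.13,0,0,0,0.005,-0.36,0.519,0.13,0,0,0,0.005,-0.36,0.519,0.13,0,0,0,0.005,-0.36,0.519,0.13,0,0,0,0.005,-0.36,0.519,0.13,0,0,0,0.005,-0.36,0.519,0.13,0,0,0,0.005,-0.36,0.519,0.13,0,0,0,0.005,-0.36,0.519,0.13,0,0,0,0.005],
)

```text
time_s: 8.18
position: [0.5438, 0.0252, 0.2054]
tool_rot: [[-0.011, 1.0, -0.001], [1.0, 0.011, -0.0], [-0.0, -0.001, -1.0]]
ft_force: [0.6, -0.3, -0.2]
grip_width: 0.058
gripper_force: 0.0
```

```bash
python3 - <<'E'
from h import *
st(); R=rot(.0124)
P=[.546,.0245]
plan(([*P,.2],R),([*P,.097],R))
E
```

```text
8.1833 [0.5438 0.0252 0.2054] [ 0.6352 -0.3465 -0.1768] 0.05796986545769299 0.0
[[-0.0115  0.9999 -0.0006]
 [ 0.9999  0.0115 -0.0003]
 [-0.0003 -0.0006 -1.    ]] [ -9.7987  21.6739  76.2145  -0.0204  82.1405 -10.4545]
rows [-0.0015, 0.0044, 0.0107, -0.0003, 0.0001, -0.0004]
rows [-0.0014, 0.0045, 0.2167, -0.0003, 0.0001, -0.0004]
```

Request:
arm_command(
  commands=[-0.36,-0.001,0.004,0.03,0,0,0,-0.36,-0.001,0.004,0.06,0,0,0,-0.36,-0.001,0.004,0.09,0,0,0,-0.36,-0.001,0.004,0.12,0,0,0,-0.36,-0.001,0.004,0.15,0,0,0,-0.36,-0.001,0.004,0.175,0,0,0,-0.36,-0.001,0.004,0.195,0,0,0,-0.36,-0.001,0.004,0.208,0,0,0,-0.36,-0.001,0.004,0.214,0,0,0,-0.36,-0.001,0.004,0.214,0,0,0],
  newtons=45,
)

```text
time_s: 9.02
position: [0.5459, 0.0251, 0.0983]
tool_rot: [[-0.011, 1.0, -0.001], [1.0, 0.011, 0.0], [0.0, -0.001, -1.0]]
ft_force: [-0.8, 0.5, -0.1]
grip_width: 0.0582
gripper_force: 0.0
```

Request:
arm_command(
  commands=[0.5,0,0,0,0,0,0,0.5,0,0,0,0,0,0,0.5,0,0,0,0,0,0,0.5,0,0,0,0,0,0,0.5,0,0,0,0,0,0,0.5,0,0,0,0,0,0],
)

```text
time_s: 9.52
position: [0.5464, 0.0255, 0.0995]
tool_rot: [[-0.012, 1.0, 0.002], [1.0, 0.012, -0.001], [-0.001, 0.002, -1.0]]
ft_force: [-1.2, -0.2, 5.8]
grip_width: 0.0352
gripper_force: 45.0
```

Gripped; case bottom is 34.5 mm below the TCP. Lift and re-measure the tray.

Request:
arm_command(
  commands=[0.5,0,0,-0.02,0,0,0,0.5,0,0,-0.06,0,0,0,0.5,0,0,-0.1,0,0,0,0.5,0,0,-0.15,0,0,0,0.5,0,0,-0.2,0,0,0,0.5,0,0,-0.24,0,0,0,0.5,0,0,-0.24,0,0,0,0.5,0,0,-0.24,0,0,0],
)

```text
time_s: 10.18
position: [0.5461, 0.0257, 0.2194]
tool_rot: [[-0.012, 1.0, 0.002], [1.0, 0.012, -0.0], [-0.0, 0.002, -1.0]]
ft_force: [-0.9, -0.3, -1.2]
grip_width: 0.0354
gripper_force: 45.1
```

```bash
python3 - <<'E'
from h import *
st(); c,y=tray()
u=np.array([np.cos(y),np.sin(y),0])
R=rot(y); P=c-.045*u; print(P)
plan(([*P[:2],.22],R),([*P[:2],.095],R),([*P[:2],.0385],R))
E
```

```text
10.1833 [0.5461 0.0257 0.2194] [-0.9027 -0.2938 -1.1838] 0.03541902053388789 45.09555995464325
[[-0.0122  0.9999  0.0018]
 [ 0.9999  0.0122 -0.0002]
 [-0.0002  0.0018 -1.    ]] [ -9.7216  21.2512  74.4875   0.0047  84.1578 -10.4229]
rect ((413.35614013671875, 267.0888366699219), (60.99203872680664, 40.04963684082031), 86.90594482421875)
tray [ 0.4403 -0.2353  0.018 ] [0.1218 0.1838] yaw 1.4500840268113906
[ 0.3953 -0.2364  0.018 ]
rows [-0.5205, -0.3069, -0.0035, -0.0004, -0.0001, -0.0063]
rows [-0.5206, -0.3067, 0.2465, -0.0004, -0.0001, -0.0063]
rows [-0.5206, -0.3066, 0.3595, -0.0004, -0.0001, -0.0063]
```

Request:
arm_command(
  commands=[0.5,-0.521,-0.307,0,0,0,-0.006,0.5,-0.521,-0.307,0,0,0,-0.006,0.5,-0.521,-0.307,0,0,0,-0.006,0.5,-0.521,-0.307,0,0,0,-0.006,0.5,-0.521,-0.307,0,0,0,-0.006,0.5,-0.521,-0.307,0,0,0,-0.006,0.5,-0.521,-0.307,0,0,0,-0.006,0.5,-0.521,-0.307,0,0,0,-0.006,0.5,-0.521,-0.307,0.07,0,0,-0.006,0.5,-0.521,-0.307,0.14,0,0,-0.006,0.5,-0.521,-0.307,0.2,0,0,-0.006,0.5,-0.521,-0.307,0.24,0,0,-0.006],
)

```text
time_s: 11.23
position: [0.3942, -0.2351, 0.0951]
tool_rot: [[-0.024, 1.0, -0.004], [1.0, 0.024, 0.004], [0.004, -0.004, -1.0]]
ft_force: [-0.2, 0.8, -2.1]
grip_width: 0.0352
gripper_force: 45.3
```

Request:
arm_command(
  commands=[0.5,0,0,0.03,0,0,0,0.5,0,0,0.06,0,0,0,0.5,0,0,0.085,0,0,0,0.5,0,0,0.105,0,0,0,0.5,0,0,0.115,0,0,0,0.5,0,0,0.115,0,0,0,0.5,0,0,0.115,0,0,0,0.5,0,0,0.115,0,0,0],
)

```text
time_s: 11.9
position: [0.3958, -0.2368, 0.0415]
tool_rot: [[-0.025, 1.0, 0.0], [1.0, 0.025, -0.0], [-0.0, 0.0, -1.0]]
ft_force: [0.6, -0.7, 0.0]
grip_width: 0.0349
gripper_force: 45.3
```

Request:
arm_command(
  commands=[0.5,0,0,0.006,0,0,0,0.5,0,0,0.006,0,0,0,0.15,0,0,0.006,0,0,0,-0.1,0,0,0.006,0,0,0,-0.36,0,0,0.006,0,0,0,-0.36,0,0,0.006,0,0,0,-0.36,0,0,-0.05,0,0,0,-0.36,0,0,-0.12,0,0,0,-0.36,0,0,-0.2,0,0,0,-0.36,0,0,-0.28,0,0,0,-0.36,0,0,-0.36,0,0,0,-0.36,0,0,-0.36,0,0,0],
)

```text
time_s: 12.9
position: [0.3975, -0.2385, 0.2282]
tool_rot: [[-0.025, 1.0, 0.009], [1.0, 0.025, -0.009], [-0.01, 0.009, -1.0]]
ft_force: [-0.2, 0.3, 0.1]
grip_width: 0.0577
gripper_force: 0.0
```

```bash
python3 - <<'E'
from h import *
st(); b=np.array([.4215,.0756,.0124]); th=.21
R=rot(b[2],th)
def pt(x0,z0,y,s): # point at panel height s
    return T(b,[x0+s*np.sin(th),y,z0+s*np.cos(th)])[0]
for s in(.20,.16,.132): print(s,pt(-.005,.009,-.028,s)); plan((pt(-.005,.009,-.028,s),R))
d=cam("side"); print("tab side crop px",proj(d,pt(-.005,.009,-.028,.146)))
D=cam("top")
a=d["image"][230:330,310:430]; c=D["image"][215:305,375:455]; c2=D["image"][245:300,262:355]
f=lambda i,w,h: cv2.resize(i[:,:,::-1],(w,h),interpolation=cv2.INTER_CUBIC)
im=np.zeros((600,800,3),np.uint8); im[:333,:400]=f(a,400,333); im[:300,400:667]=f(c,267,300); im[335:595,:440]=f(c2,440,260)
cv2.imwrite("pics/m1.png",im)
E
```

```text
12.9 [ 0.3975 -0.2385  0.2282] [-0.2496  0.2903  0.0893] 0.05768076225868651 0.0
[[-0.0249  0.9996  0.0093]
 [ 0.9996  0.025  -0.0094]
 [-0.0097  0.009  -0.9999]] [-45.642   12.1378  86.2956   0.0017  80.809  -47.0701]
0.2 [0.4585 0.0481 0.2046]
rows [0.5703, 0.1358, 0.0429, 0.1046, 0.0052, 0.0055]
0.16 [0.4502 0.048  0.1655]
rows [0.5713, 0.1184, 0.121, 0.1046, 0.0052, 0.0055]
0.132 [0.4444 0.0479 0.1381]
rows [0.5719, 0.1063, 0.1756, 0.1046, 0.0052, 0.0055]
tab side crop px [[348.1992 239.4145]]
```

View pics/m1.png

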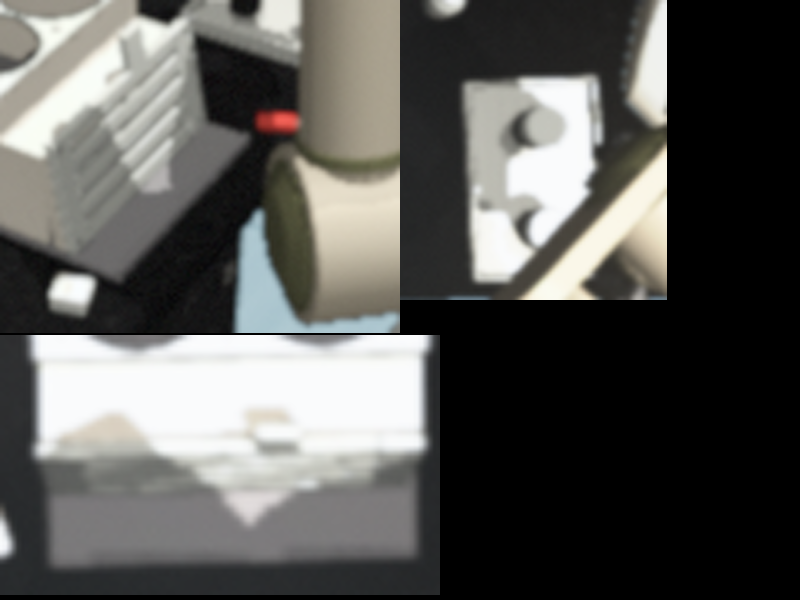

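Request:
arm_command(
  commands=[0.06,0.57,0.136,0,0.105,0.005,0.006,0.06,0.57,0.136,0,0.105,0.005,0.006,0.06,0.57,0.136,0,0.105,0.005,0.006,0.06,0.57,0.136,0,0.105,0.005,0.006,0.06,0.57,0.136,0,0.105,0.005,0.006,0.06,0.57,0.136,0,0.105,0.005,0.006,0.06,0.57,0.136,0,0.105,0.005,0.006,0.06,0.57,0.136,0.02,0.105,0.005,0.006,0.06,0.57,0.136,0.04,0.105,0.005,0.006,0.06,0.57,0.136,0.04,0.105,0.005,0.006,0.06,0.57,0.136,0.04,0.105,0.005,0.006],
)

```text
time_s: 13.92
position: [0.456, 0.0499, 0.1999]
tool_rot: [[-0.011, 0.975, -0.222], [1.0, 0.013, 0.007], [0.01, -0.222, -0.975]]
ft_force: [-0.0, -0.2, -0.4]
grip_width: 0.0402
gripper_force: 0.0
```

```bash
cat >> h.py <<'E'
th=.21; B=np.array([.4215,.0756,.0124]); S=np.array([.5227,.3809,.3097])
def pp(b,x0,z0,y,s): return T(b,[x0+s*np.sin(th),y,z0+s*np.cos(th)])[0]
E
python3 - <<'E'
from h import *
st(); R=rot(B[2],th)
for s in(.2,.132,.125): plan((pp(B,-.005,.009,-.028,s),R))
E
```

```text
13.9167 [0.456  0.0499 0.1999] [-0.0341 -0.2308 -0.3783] 0.04016403010245185 0.0
[[-0.011   0.975  -0.2217]
 [ 0.9999  0.0129  0.0068]
 [ 0.0095 -0.2216 -0.9751]] [-7.7772 19.7135 81.4488 -1.3318 91.5848 -8.3592]
rows [-0.0036, 0.0029, -0.0104, -0.0064, -0.0046, 0.0003]
rows [-0.005, 0.0047, 0.1256, -0.0064, -0.0046, 0.0003]
rows [-0.0051, 0.0049, 0.1396, -0.0064, -0.0046, 0.0003]
```

Request:
arm_command(
  commands=[0.06,-0.003,0.003,0.02,-0.005,-0.004,0,0.06,-0.003,0.003,0.045,-0.005,-0.004,0,0.06,-0.003,0.003,0.07,-0.005,-0.004,0,0.06,-0.003,0.003,0.09,-0.005,-0.004,0,0.06,-0.003,0.003,0.09,-0.005,-0.004,0,0.06,-0.003,0.003,0.09,-0.005,-0.004,0,0.06,-0.003,0.003,0.09,-0.005,-0.004,0],
)

```text
time_s: 14.5
position: [0.4487, 0.0483, 0.1575]
tool_rot: [[-0.012, 0.978, -0.207], [1.0, 0.012, -0.002], [0.001, -0.207, -0.978]]
ft_force: [0.5, -0.1, 0.2]
grip_width: 0.0402
gripper_force: 0.0
```

```bash
python3 - <<'E'
from h import *
st(); R=rot(B[2],th)
for s in(.15,.130): plan((pp(B,-.005,.009,-.028,s),R))
E
```

```text
14.5 [0.4487 0.0483 0.1575] [ 0.4537 -0.1449  0.2429] 0.04023450703962316 0.0
[[-0.0122  0.9783 -0.207 ]
 [ 0.9999  0.0121 -0.0019]
 [ 0.0007 -0.207  -0.9783]] [-7.8645 20.9638 87.0406 -1.7407 83.8237 -8.2009]
rows [-0.0007, -0.0004, 0.0038, 0.0007, -0.0003, -0.0]
rows [-0.0007, -0.0005, 0.0438, 0.0007, -0.0003, -0.0]
```

Request:
arm_command(
  commands=[0.06,0,0,0.015,0,0,0,0.06,0,0,0.03,0,0,0,0.06,0,0,0.042,0,0,0,0.06,0,0,0.042,0,0,0,0.4,0,0,0.042,0,0,0,0.7,0,0,0.042,0,0,0,1,0,0,0.042,0,0,0,1,0,0,0.042,0,0,0,1,0,0,0.042,0,0,0,1,0,0,0.042,0,0,0],
  newtons=40,
)

```text
time_s: 15.33
position: [0.444, 0.0486, 0.1364]
tool_rot: [[-0.013, 0.978, -0.208], [1.0, 0.013, -0.002], [0.001, -0.208, -0.978]]
ft_force: [-0.2, 0.4, 0.2]
grip_width: -0.0001
gripper_force: 0.0
```

Request:
arm_command(
  commands=[0.4,0,0,0,0,0,0,0.06,0,0,0,0,0,0,0.06,0,0,0,0,0,0,0.06,0,0,0.012,0,0,0,0.06,0,0,0.024,0,0,0,0.06,0,0,0.036,0,0,0,0.06,0,0,0.036,0,0,0,0.4,0,0,0.036,0,0,0,0.7,0,0,0.036,0,0,0,1,0,0,0.036,0,0,0,1,0,0,0.036,0,0,0,1,0,0,0.036,0,0,0],
  newtons=40,
)

```text
time_s: 16.33
position: [0.4403, 0.0485, 0.1189]
tool_rot: [[-0.013, 0.978, -0.208], [1.0, 0.013, -0.002], [0.001, -0.208, -0.978]]
ft_force: [0.1, 0.6, 2.0]
grip_width: 0.0086
gripper_force: 42.9
```

Request:
arm_command(
  commands=[0.4,0,0,0,0,0,0,0.06,0,0,0,0,0,0,0.06,0,0,0,0,0,0,0.06,0,0,0.012,0,0,0,0.06,0,0,0.024,0,0,0,0.06,0,0,0.024,0,0,0,0.06,0,0,0.024,0,0,0,0.4,0,0,0.024,0,0,0,0.7,0,0,0.024,0,0,0,1,0,0,0.024,0,0,0,1,0,0,0.024,0,0,0,1,0,0,0.024,0,0,0],
  newtons=60,
)

```text
time_s: 17.33
position: [0.4378, 0.0485, 0.1072]
tool_rot: [[-0.013, 0.978, -0.208], [1.0, 0.013, -0.002], [0.001, -0.208, -0.978]]
ft_force: [-0.8, 0.6, 3.0]
grip_width: 0.009
gripper_force: 59.4
```

```bash
python3 - <<'E'
from h import *
st(); s=env.observe(); R=rot(B[2],th); print((s["position"]-pp(B,-.005,.009,-.028,0))@R)
E
```

```text
17.3333 [0.4378 0.0485 0.1072] [-0.7969  0.6054  2.9766] 0.00904558639699581 59.44502055644989
[[-0.0129  0.9781 -0.2076]
 [ 0.9999  0.0128 -0.002 ]
 [ 0.0007 -0.2076 -0.9782]] [-8.0086 23.4875 92.8097 -1.8291 75.5608 -8.1143]
[ 0.0007  0.     -0.1004]
```

Request:
arm_command(
  commands=[1,0,-0.003,-0.01,0,0,0,1,0,-0.006,-0.03,0,0,0,1,0,-0.01,-0.06,0,0,0,1,0,-0.01,-0.1,0,0,0,1,0,-0.01,-0.15,0,0,0,1,0,-0.01,-0.2,0,0,0,1,0,-0.01,-0.25,0,0,0,1,0,-0.01,-0.3,0,0,0,1,0,-0.01,-0.33,0,0,0,1,0,-0.01,-0.33,0,0,0],
)

```text
time_s: 18.17
position: [0.4683, 0.0487, 0.2721]
tool_rot: [[-0.013, 0.979, -0.202], [1.0, 0.013, -0.003], [-0.0, -0.202, -0.979]]
ft_force: [0.1, -0.7, -2.3]
grip_width: 0.0091
gripper_force: 58.9
```

```bash
python3 - <<'E'
from h import *
st(); R=rot(S[2],th); o=.0007
for x,z in((-.075,.17),(-.047,.1),(-.045,.012)): t=pp(S,x,z,-.028+o,.1004); print(t); plan((t,R))
E
```

```text
18.1667 [0.4683 0.0487 0.2721] [ 0.0917 -0.7252 -2.286 ] 0.009108750936150734 58.85373651981354
[[-0.0128  0.9792 -0.2024]
 [ 0.9999  0.0126 -0.0026]
 [-0.     -0.2025 -0.9793]] [ -7.5185  17.522   72.3445  -1.7011 101.6916  -8.429 ]
[0.4795 0.3384 0.2682]
rows [0.5791, 0.0308, 0.0015, 0.0029, -0.0291, -0.1387]
[0.5062 0.347  0.1982]
rows [0.5955, 0.1116, 0.1278, 0.0029, -0.0291, -0.1387]
[0.5081 0.3476 0.1102]
rows [0.5967, 0.151, 0.2994, 0.0029, -0.0291, -0.1387]
```

Request:
arm_command(
  commands=[1,0.03,0.002,0,0,0,-0.005,1,0.08,0.004,0,0,-0.003,-0.02,1,0.14,0.007,0,0,-0.006,-0.035,1,0.2,0.01,0,0,-0.01,-0.05,1,0.26,0.013,0,0,-0.013,-0.065,1,0.32,0.016,0,0,-0.016,-0.08,1,0.38,0.02,0,0,-0.02,-0.092,1,0.44,0.023,0,0,-0.023,-0.106,1,0.5,0.026,0,0,-0.026,-0.12,1,0.55,0.029,0,0.003,-0.029,-0.132,1,0.58,0.031,0,0.003,-0.029,-0.139,1,0.58,0.031,0,0.003,-0.029,-0.139],
)

```text
time_s: 19.17
position: [0.4776, 0.3414, 0.2643]
tool_rot: [[-0.309, 0.928, -0.207], [0.951, 0.302, -0.064], [0.003, -0.216, -0.976]]
ft_force: [-0.3, -0.6, -1.9]
grip_width: 0.0092
gripper_force: 58.9
```

Request:
arm_command(
  commands=[1,0,0,0,0,0,0,1,0,0,0,0,0,0,1,0,0,0,0,0,0],
)

```text
time_s: 19.42
position: [0.4786, 0.338, 0.2662]
tool_rot: [[-0.304, 0.93, -0.205], [0.953, 0.297, -0.063], [0.003, -0.214, -0.977]]
ft_force: [0.5, -0.1, -2.3]
grip_width: 0.0089
gripper_force: 58.9
```

```bash
python3 - <<'E'
from h import *
st(); R=rot(S[2],th); o=.0007
for x,z in((-.06,.1),(-.047,.04),(-.045,.0125)): t=pp(S,x,z,-.028+o,.1004); plan((t,R))
d=cam("side"); D=cam("top")
a=d["image"][230:380,200:400]; c=D["image"][185:300,145:285]
f=lambda i,w,h: cv2.resize(i[:,:,::-1],(w,h),interpolation=cv2.INTER_CUBIC)
im=np.zeros((600,800,3),np.uint8); im[:300,:400]=f(a,400,300); im[:329,400:800]=f(c,400,329)
cv2.imwrite("pics/m2.png",im)
p=env.observe()["position"];Rt=env.observe()["tool_rot"]
for y in(-.115,.115):
  for z in(0,.11): 
    q=p+Rt@np.array([y+.028,0,.1004-z]); print("pane",y,z,proj(D,q)-[145,185],proj(d,q)-[200,230])
E
```

```text
19.4167 [0.4786 0.338  0.2662] [ 0.489  -0.0641 -2.3428] 0.008855884136601716 58.85565161705017
[[-0.3039  0.9304 -0.2048]
 [ 0.9527  0.2974 -0.0627]
 [ 0.0025 -0.2142 -0.9768]] [ 23.0474  30.2329  52.9407   1.3623 109.1258   5.6465]
rows [-0.0001, 0.0605, 0.126, -0.0028, -0.0013, -0.0002]
rows [-0.0003, 0.1116, 0.2377, -0.0028, -0.0013, -0.0002]
rows [-0.0005, 0.1273, 0.2905, -0.0028, -0.0013, -0.0002]
pane -0.115 0 [[102.009   66.4056]] [[97.4683 34.2499]]
pane -0.115 0.11 [[94.2959 55.3133]] [[87.6185 -0.5885]]
pane 0.115 0 [[20.8506 93.0552]] [[67.3288 88.0624]]
pane 0.115 0.11 [[ 6.2277 84.1472]] [[54.887  50.6095]]
```

View pics/m2.png

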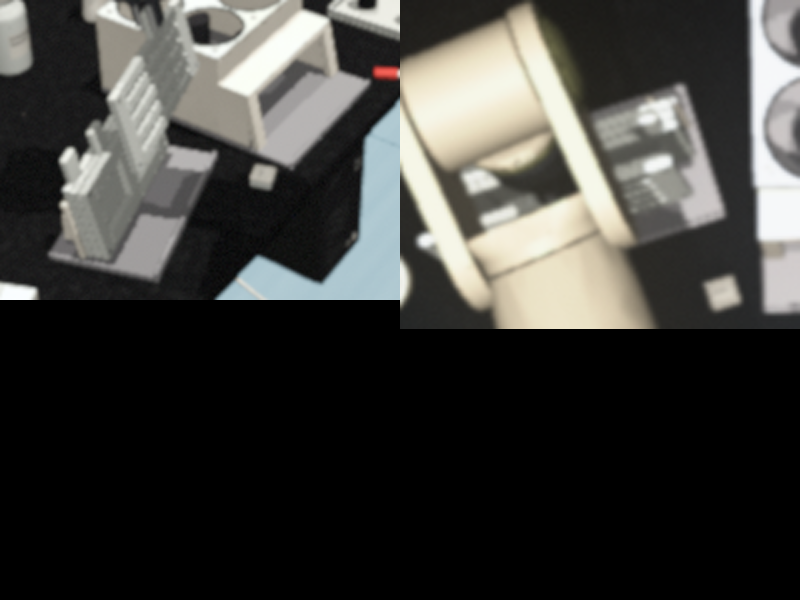

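Request:
arm_command(
  commands=[1,0,0.015,0.03,-0.003,-0.001,0,1,0,0.03,0.06,-0.003,-0.001,0,1,0,0.045,0.095,-0.003,-0.001,0,1,0,0.06,0.126,-0.003,-0.001,0,1,0,0.075,0.16,-0.003,-0.001,0,1,0,0.09,0.19,-0.003,-0.001,0,1,0,0.105,0.22,-0.003,-0.001,0,1,0,0.112,0.238,-0.003,-0.001,0,1,0,0.112,0.238,-0.003,-0.001,0,1,0,0.112,0.238,-0.003,-0.001,0,1,0,0.112,0.238,-0.003,-0.001,0],
)

```text
time_s: 20.43
position: [0.5066, 0.3483, 0.1394]
tool_rot: [[-0.305, 0.932, -0.196], [0.952, 0.299, -0.062], [0.001, -0.206, -0.979]]
ft_force: [0.1, 0.5, -2.1]
grip_width: 0.009
gripper_force: 58.8
```

```bash
python3 - <<'E'
from h import *
st(); R=rot(S[2],th); o=.0007
for x,z in((-.045,.0125),(-.043,.0115)): t=pp(S,x,z,-.028+o,.1004); plan((t,R))
E
```

```text
20.4333 [0.5066 0.3483 0.1394] [ 0.0837  0.475  -2.1278] 0.00902694318307326 58.846338987350464
[[-0.3055  0.9318 -0.1962]
 [ 0.9522  0.2991 -0.0619]
 [ 0.001  -0.2057 -0.9786]] [22.9783 37.2561 60.6607  1.1237 93.9024  5.1453]
rows [-0.0023, 0.0142, 0.0557, 0.0013, -0.0004, 0.0004]
rows [-0.0023, 0.0185, 0.0569, 0.0013, -0.0004, 0.0004]
```

Request:
arm_command(
  commands=[1,-0.002,0.004,0.016,0.001,0,0,1,-0.002,0.008,0.032,0.001,0,0,1,-0.002,0.012,0.046,0.001,0,0,1,-0.002,0.014,0.056,0.001,0,0,1,-0.002,0.014,0.056,0.001,0,0,1,-0.002,0.014,0.056,0.001,0,0],
)

```text
time_s: 20.93
position: [0.5078, 0.3476, 0.1093]
tool_rot: [[-0.306, 0.931, -0.199], [0.952, 0.299, -0.063], [0.001, -0.209, -0.978]]
ft_force: [1.2, -0.7, 0.6]
grip_width: 0.0087
gripper_force: 59.2
```

Request:
arm_command(
  commands=[1,0,0.005,0,0,0,0,1,0,0.01,0,0,0,0,1,0,0.01,0,0,0,0,0.6,0,0.01,0,0,0,0,0.3,0,0.01,0,0,0,0,0.3,0,0.01,0,0,0,0,0.3,0,0.01,0,0,0,0,0.3,0,0.01,-0.05,0,0,0,0.3,0,0.01,-0.1,0,0,0,0.3,0,0.01,-0.16,0,0,0,0.3,0,0.01,-0.22,0,0,0,0.3,0,0.01,-0.22,0,0,0],
)

```text
time_s: 21.93
position: [0.5364, 0.3569, 0.2217]
tool_rot: [[-0.306, 0.933, -0.19], [0.952, 0.3, -0.059], [0.002, -0.199, -0.98]]
ft_force: [-0.4, 0.3, 1.1]
grip_width: 0.0303
gripper_force: 0.0
```

```bash
python3 - <<'E'
from h import *
st(); R=rot(S[2],th)
d=cam("side"); D=cam("top")
for n,x,y in(("v",-.037,-.028),("w",-.005,.088),("s",-.016,.028),("t",-.026,-.088)):
  q=pp(S,x,.011,y,.146); print(n,(proj(d,q)-[210,235])*5, (proj(D,q)-[145,185]))
a=d["image"][235:335,210:330]
f=lambda i,w,h: cv2.resize(i[:,:,::-1],(w,h),interpolation=cv2.INTER_CUBIC)
cv2.imwrite("pics/m3.png",f(a,600,500))
for s in(.16,.10): plan((pp(S,-.016,.011,.028,s),R))
E
```

```text
21.9333 [0.5364 0.3569 0.2217] [-0.3808  0.3059  1.1035] 0.030268002100536893 0.0
[[-0.3055  0.933  -0.1901]
 [ 0.9522  0.2997 -0.0592]
 [ 0.0017 -0.1991 -0.98  ]] [ 22.6672  37.5323  46.5217   1.1165 107.3782   5.0941]
v [[261.2159 239.5366]] [[65.0223 52.3764]]
w [[116.9951 365.9721]] [[21.1861 54.5743]]
s [[183.6035 296.9495]] [[43.269  51.5259]]
t [[282.1384 171.4627]] [[84.6181 41.7808]]
rows [0.1101, 0.0469, 0.0901, 0.0005, -0.0004, 0.0005]
rows [0.11, 0.0468, 0.2101, 0.0005, -0.0004, 0.0005]
```

View pics/m3.png

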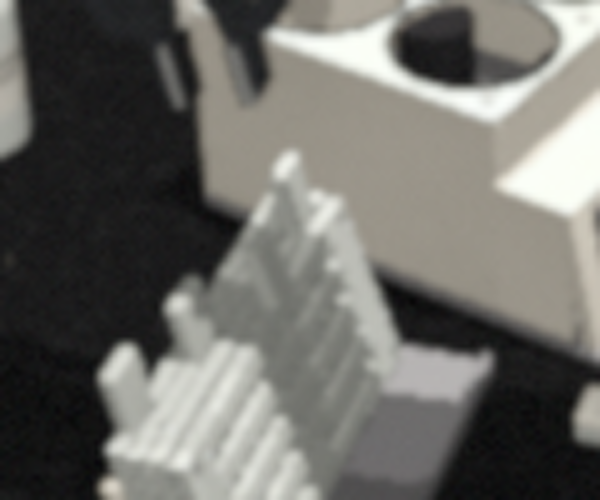

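```bash
python3 - <<'E'
from h import *
d=cam("side"); g=cv2.cvtColor(d["image"],cv2.COLOR_RGB2GRAY)
for v in range(262,316): print(v,' '.join("%2x"%(q>>2) for q in g[v,240:290]))
E
```

```text
262  7  6  7  7  7  7  7  7  8 10 1c 23 24 25 24 24 24 24 24 24 24 24 24 24 24 24 24 24 24 24 25 24 24 24 24 25 25 25 25 25 25 25 25 25 25 25 25 25 25 25
263  7  7  6  6  6  7  6  7  7  f 1c 22 24 24 24 24 24 24 24 24 24 24 24 24 24 24 24 24 25 24 24 24 24 24 25 25 24 25 25 25 25 25 25 25 25 25 25 25 25 25
264  7  6  7  6  6  7  7  6  8  e 1a 21 24 24 24 25 24 24 24 24 24 25 24 24 24 25 25 27 28 27 25 24 24 24 24 25 24 25 25 25 25 25 25 25 25 25 25 25 25 25
265  7  6  6  6  6  6  6  6  7  d 18 20 23 24 24 24 24 24 24 24 24 24 24 24 25 26 2a 2f 31 2d 27 25 24 25 24 25 24 25 25 25 25 25 25 25 25 25 25 25 25 25
266  6  6  6  6  6  6  6  6  6  b 16 1f 23 24 24 24 24 24 24 24 24 24 24 24 25 2a 32 37 37 31 28 25 25 25 24 25 25 25 25 25 25 25 25 25 25 25 25 25 25 25
267  6  6  6  7  7  7  5  5  6  a 15 1e 23 24 24 24 24 24 24 24 24 24 24 25 28 31 38 3a 38 31 29 25 25 25 25 25 25 25 25 25 25 25 25 25 25 25 25 25 25 25
268  7  7  7  7  7  6  5  6  5  9 14 1e 23 24 24 24 24 24 24 24 24 24 24 25 2b 35 3a 39 34 2e 29 26 25 25 25 25 25 25 25 25 25 25 25 25 25 25 25 25 25 25
269  8  7  8  7  6  6 
[... 6515 characters left out ...]
 2b 28 20 1d 1c 1b 1c 1d 1d 1d 1c 1c 1d 1e 21 21 20 1e 1d 1e 20 22 21 22 26 2a 2c 2c
312 31 35 35 34 34 35 34 33 34 35 34 31 2f 33 38 39 35 30 2e 2b 2a 2e 32 2e 25 1e 1d 1c 1c 1c 1d 1d 1c 1c 1d 21 23 21 1f 1e 1d 1f 22 22 20 21 26 29 2b 2b
313 32 34 33 34 35 35 34 33 35 35 33 30 32 36 39 37 33 2f 2d 2b 2d 32 33 2f 27 21 1e 1d 1d 1d 1d 1c 1c 1c 1e 22 23 20 1e 1d 1e 20 22 21 20 20 22 24 26 26
314 2f 32 33 34 35 34 34 35 35 33 30 2f 34 38 38 35 30 2d 2b 2d 32 34 33 2e 29 23 1f 1e 1d 1d 1c 1c 1c 1d 1e 21 21 1f 1e 1e 1e 21 21 20 1f 1d 1c 1d 1e 1e
315 2b 2f 33 35 35 33 34 36 35 31 2e 31 36 39 37 32 2e 2c 2b 30 35 35 31 2d 29 23 1f 1d 1d 1c 1c 1c 1c 1d 1e 20 1f 1e 1d 1e 20 21 20 1f 1e 1c 1a 1b 1b 1b
```

Request:
arm_command(
  commands=[0.3,0.04,0.02,0,0,0,0,0.3,0.08,0.035,0,0,0,0,0.3,0.11,0.047,0.02,0,0,0,0.3,0.11,0.047,0.05,0,0,0,0.3,0.11,0.047,0.08,0,0,0,0.3,0.11,0.047,0.09,0,0,0,0.3,0.11,0.047,0.09,0,0,0,0.3,0.11,0.047,0.09,0,0,0],
)

```text
time_s: 22.75
position: [0.5302, 0.4126, 0.1667]
tool_rot: [[-0.306, 0.931, -0.2], [0.952, 0.299, -0.064], [0.001, -0.21, -0.978]]
ft_force: [0.0, -0.3, 0.4]
grip_width: 0.0299
gripper_force: 0.0
```

```bash
python3 - <<'E'
from h import *
st(); R=rot(S[2],th)
for s in(.16,.102): plan((pp(S,-.016,.011,.028,s),R))
E
```

```text
22.75 [0.5302 0.4126 0.1667] [ 0.0411 -0.3271  0.4039] 0.029869951135960183 0.0
[[-0.3055  0.9308 -0.2004]
 [ 0.9522  0.2988 -0.0637]
 [ 0.0006 -0.2103 -0.9776]] [ 26.9992  42.4714  45.731    2.0221 103.7706   9.4801]
rows [0.0003, 0.0007, -0.0017, -0.0009, -0.0002, 0.0004]
rows [0.0002, 0.0009, 0.1143, -0.0009, -0.0002, 0.0004]
```

Request:
arm_command(
  commands=[0.3,0,0.001,0.03,-0.001,0,0,0.3,0,0.001,0.06,-0.001,0,0,0.3,0,0.001,0.085,-0.001,0,0,0.3,0,0.001,0.105,-0.001,0,0,0.3,0,0.001,0.114,-0.001,0,0,0.3,0,0.001,0.114,-0.001,0,0,0.5,0,0.001,0.114,-0.001,0,0,0.8,0,0.001,0.114,-0.001,0,0,1,0,0.001,0.114,-0.001,0,0,1,0,0.001,0.114,-0.001,0,0,1,0,0.001,0.114,-0.001,0,0],
  newtons=60,
)

```text
time_s: 23.67
position: [0.52, 0.4095, 0.1123]
tool_rot: [[-0.306, 0.932, -0.196], [0.952, 0.299, -0.062], [0.001, -0.205, -0.979]]
ft_force: [1.5, 1.0, 5.2]
grip_width: 0.0087
gripper_force: 60.1
```

```bash
python3 - <<'E'
from h import *
st(); s=env.observe(); R=rot(S[2],th); print((s["position"]-pp(S,-.016,.011,.028,0))@R)
E
```

```text
23.6667 [0.52   0.4095 0.1123] [1.5434 0.9636 5.217 ] 0.008712603506988858 60.05181849002838
[[-0.3056  0.9319 -0.1955]
 [ 0.9522  0.2993 -0.0615]
 [ 0.0012 -0.205  -0.9788]] [27.1592 43.2085 53.1834  1.9859 95.2687  9.3398]
[ 0.      0.0005 -0.1037]
```

Request:
arm_command(
  commands=[1,0,0,-0.005,0,0,0,1,0,0,-0.02,0,0,0,1,0,0,-0.04,0,0,0,1,0,0,-0.06,0,0,0,1,0,0,-0.08,0,0,0,1,0,0,-0.1,0,0,0,1,0,0,-0.12,0,0,0,1,0,0,-0.14,0,0,0,1,0,0,-0.16,0,0,0,1,0,0,-0.18,0,0,0,1,0,0,-0.2,0,0,0,1,0,0,-0.22,0,0,0],
)

```text
time_s: 24.67
position: [0.541, 0.416, 0.2192]
tool_rot: [[-0.306, 0.931, -0.199], [0.952, 0.299, -0.063], [0.001, -0.209, -0.978]]
ft_force: [-0.1, 0.6, -2.2]
grip_width: 0.0089
gripper_force: 58.9
```

Request:
arm_command(
  commands=[1,0,0,-0.02,0,0,0,1,0,0,-0.05,0,0,0,1,0,0,-0.08,0,0,0,1,0,0,-0.1,0,0,0,1,0,0,-0.12,0,0,0,1,0,0,-0.12,0,0,0,1,0,0,-0.12,0,0,0],
)

```text
time_s: 25.25
position: [0.553, 0.4199, 0.2773]
tool_rot: [[-0.306, 0.931, -0.198], [0.952, 0.299, -0.063], [0.001, -0.208, -0.978]]
ft_force: [-0.1, 0.2, -0.3]
grip_width: 0.0089
gripper_force: 59.0
```

```bash
python3 - <<'E'
from h import *
st(); R=rot(B[2],th)
for x,z in((-.03,.19),(-.02,.1),(-.013,.03),(-.009,.0095)): print(pp(B,x,z,.028,.1037)); plan((pp(B,x,z,.028,.1037),R))
E
```

```text
25.25 [0.553  0.4199 0.2773] [-0.1223  0.1529 -0.3243] 0.008874584083202615 58.972172141075134
[[-0.3057  0.9313 -0.1979]
 [ 0.9521  0.2992 -0.0627]
 [ 0.0008 -0.2076 -0.9782]] [ 26.7081  44.1972  24.7547   2.2454 122.8621   9.9267]
[0.4128 0.1035 0.2914]
rows [-0.5167, -0.4564, 0.0676, 0.0004, 0.0293, 0.1394]
[0.4228 0.1036 0.2014]
rows [-0.5227, -0.4003, 0.2397, 0.0004, 0.0293, 0.1394]
[0.4298 0.1037 0.1314]
rows [-0.5269, -0.3582, 0.3738, 0.0004, 0.0293, 0.1394]
[0.4338 0.1038 0.1109]
rows [-0.5293, -0.3422, 0.4123, 0.0004, 0.0293, 0.1394]
```

Request:
arm_command(
  commands=[1,-0.01,-0.01,-0.02,0,0,0,1,-0.04,-0.04,-0.02,0,0.002,0.01,1,-0.09,-0.08,-0.005,0,0.005,0.025,1,-0.14,-0.125,0.002,0,0.008,0.038,1,-0.19,-0.17,0.01,0,0.011,0.052,1,-0.24,-0.213,0.018,0,0.014,0.066,1,-0.3,-0.266,0.028,0,0.017,0.082,1,-0.36,-0.319,0.04,0,0.021,0.098,1,-0.42,-0.372,0.05,0,0.024,0.115,1,-0.47,-0.416,0.06,0,0.027,0.128,1,-0.505,-0.446,0.065,0,0.029,0.137,1,-0.517,-0.456,0.068,0,0.029,0.139],
)

```text
time_s: 26.25
position: [0.4112, 0.101, 0.2921]
tool_rot: [[-0.01, 0.978, -0.207], [1.0, 0.009, -0.003], [-0.001, -0.207, -0.978]]
ft_force: [-0.2, -0.5, -1.9]
grip_width: 0.0091
gripper_force: 59.1
```

Request:
arm_command(
  commands=[1,0,0,0,0,0,0,1,0,0,0,0,0,0,1,0,0,0,0,0,0,1,0,0,0,0,0,0],
)

```text
time_s: 26.58
position: [0.4132, 0.1042, 0.2911]
tool_rot: [[-0.015, 0.978, -0.208], [1.0, 0.015, -0.003], [0.0, -0.208, -0.978]]
ft_force: [0.0, 1.2, -2.4]
grip_width: 0.0091
gripper_force: 59.1
```

```bash
python3 - <<'E'
from h import *
st(); R=rot(B[2],th)
for x,z in((-.02,.1),(-.013,.04),(-.012,.0095)): plan((pp(B,x,z,.028,.1037),R))
D=cam("top"); d=cam("side"); s=env.observe(); p=s["position"];Rt=s["tool_rot"]
# predicted pane corners vs image: print dark/bright profile along bottom-edge rows
for y in(-.115,.115):
  for z in(0,.11):
    q=p+Rt@np.array([y-.028,0,.1037-z]); print(y,z,proj(D,q).round(1),proj(d,q).round(1))
g=cv2.cvtColor(D["image"],cv2.COLOR_RGB2GRAY)
for v in range(262,300,3): print(v,' '.join("%2x"%(q>>2) for q in g[v,255:275]),'|',' '.join("%2x"%(q>>2) for q in g[v,345:370]))
# vented in stand: tab top-view
for v in range(226,262): print(v,' '.join("%2x"%(q>>2) for q in g[v,155:250:2]))
for n,x,y in(("v",-.037,-.028),("w",-.005,.088),("t",-.026,-.088)): print(n,proj(D,pp(S,x,.011,y,.146)))
E
```

```text
26.5833 [0.4132 0.1042 0.2911] [ 0.0166  1.228  -2.3614] 0.009060256311224774 59.094141125679016
[[-0.0149  0.978  -0.2079]
 [ 0.9999  0.0146 -0.0031]
 [ 0.     -0.2079 -0.9781]] [ -1.5171  12.2999  76.5673  -0.506  103.1233  -2.4344]
rows [-0.0015, 0.0559, 0.1715, 0.0003, 0.0002, 0.0012]
rows [-0.0016, 0.0946, 0.286, 0.0003, 0.0002, 0.0012]
rows [-0.0016, 0.1092, 0.3452, 0.0003, 0.0002, 0.0012]
-0.115 0 [[354.3 284. ]] [[379.4 220.6]]
-0.115 0.11 [[358.3 275.2]] [[374.1 186.3]]
0.115 0 [[268.  286.2]] [[338.4 258.4]]
0.115 0.11 [[264.6 277.6]] [[331.2 221.7]]
262 16 11  e  c  b  b  b  b  e 1b 30 3b 3d 3d 3d 3d 3d 3d 3a 2f | 3e 3e 3e 3e 3d 39 26 12  b  a  a  a  a  a  a  a  a  a  a  a  a  a  a  a  a
265  b  b  b  b  b  b  b  b  e 1b 30 3b 3d 3d 3d 3d 3d 3d 3a 2e | 3c 3e 3e 3e 3d 39 28 13  b  a  a  a  a  b  b  b  b  a  a  a  a  a  a  a  a
268  b  b  b  b  b  b  b  b  e 1b 30 3b 3d 3d 3e 3d 3d 3d 39 2b | 28 2b 2b 2a 27 1e 13  c  a  a  a  a  a  a  a  a  a  a  a  a  a  a  a  a  a
271  b  a  b  b  b  b  b  b  f 1d 31 3b 3d 3d 3e 3d 3d 3d 39 2a | 28 28 29 27 21 15  d  b  b  b  b  c  b  b  b
[... 5999 characters left out ...]
 32 32 32 32 32 33 33 33 33 33 33 33
258  8  8  9  9  9  d 22 2d 2f 2f 2f 2e 36 35 34 35 38 39 39 37 34 35 38 3a 38 34 31 30 2f 2f 30 31 31 32 32 32 32 32 32 32 32 32 33 33 33 33 33 33
259  8  9  9  9  9  a 16 29 2f 2f 2f 2e 30 31 37 39 39 37 35 34 36 38 39 37 33 30 2e 30 30 31 31 31 32 32 32 32 32 32 32 32 32 32 33 33 33 33 33 33
260  8  9  9  9  8  9  e 21 2d 2f 2f 2f 2d 32 3a 39 36 34 35 38 38 38 34 30 2f 2f 2f 30 31 31 31 31 32 32 32 32 32 32 32 33 33 32 33 33 33 33 32 30
261  8  9  9  9  9  8  a 17 29 2f 2f 2f 2e 33 37 35 34 36 39 39 37 33 2f 2c 2f 30 31 31 31 31 31 31 32 32 32 32 32 32 32 32 32 33 33 33 33 31 30 2d
v [[210.0223 237.3764]]
w [[166.1861 239.5743]]
t [[229.6181 226.7808]]
```

Request:
arm_command(
  commands=[1,-0.001,0.01,0.03,0,0,0.001,1,-0.001,0.023,0.07,0,0,0.001,1,-0.001,0.036,0.11,0,0,0.001,1,-0.001,0.05,0.15,0,0,0.001,1,-0.001,0.063,0.19,0,0,0.001,1,-0.001,0.076,0.23,0,0,0.001,1,-0.001,0.088,0.265,0,0,0.001,1,-0.001,0.095,0.285,0,0,0.001,1,-0.001,0.095,0.285,0,0,0.001,1,-0.001,0.095,0.285,0,0,0.001,1,-0.001,0.095,0.285,0,0,0.001],
)

```text
time_s: 27.6
position: [0.4303, 0.1033, 0.1427]
tool_rot: [[-0.012, 0.978, -0.206], [1.0, 0.011, -0.003], [-0.001, -0.206, -0.978]]
ft_force: [0.0, -0.3, -1.3]
grip_width: 0.0092
gripper_force: 59.1
```

```bash
python3 - <<'E'
from h import *
st(); R=rot(B[2],th)
for x,z in((-.011,.0092),(-.006,.0085)): plan((pp(B,x,z,.028,.1037),R))
E
```

```text
27.6 [0.4303 0.1033 0.1427] [ 0.032  -0.2761 -1.3402] 0.009176533594605667 59.06592071056366
[[-0.0117  0.9784 -0.2063]
 [ 0.9999  0.0113 -0.0031]
 [-0.0007 -0.2063 -0.9785]] [-1.5767 20.9946 89.8312 -0.5079 81.0725 -2.1125]
rows [0.0009, 0.0162, 0.0622, 0.001, 0.0002, -0.0004]
rows [0.0009, 0.0263, 0.0616, 0.001, 0.0002, -0.0004]
```

Request:
arm_command(
  commands=[1,0.001,0.005,0.016,0.001,0,0,1,0.001,0.01,0.032,0.001,0,0,1,0.001,0.014,0.046,0.001,0,0,1,0.001,0.016,0.056,0.001,0,0,1,0.001,0.016,0.062,0.001,0,0,1,0.001,0.016,0.062,0.001,0,0,1,0.001,0.016,0.062,0.001,0,0],
)

```text
time_s: 28.18
position: [0.4313, 0.1035, 0.1101]
tool_rot: [[-0.011, 0.978, -0.209], [1.0, 0.011, -0.003], [-0.001, -0.209, -0.978]]
ft_force: [-0.4, -0.1, 2.1]
grip_width: 0.009
gripper_force: 59.5
```

Request:
arm_command(
  commands=[1,0,0.004,0,0,0,0,1,0,0.008,0,0,0,0,1,0,0.011,0,0,0,0,1,0,0.011,0,0,0,0,1,0,0.011,0,0,0,0],
)

```text
time_s: 28.6
position: [0.4348, 0.1036, 0.1095]
tool_rot: [[-0.011, 0.977, -0.214], [1.0, 0.011, -0.003], [-0.001, -0.214, -0.977]]
ft_force: [-6.6, -0.2, 12.2]
grip_width: 0.0088
gripper_force: 61.9
```

Request:
arm_command(
  commands=[1,0,-0.001,-0.002,0,0,0,0.7,0,-0.001,-0.002,0,0,0,0.4,0,-0.001,-0.002,0,0,0,0.3,0,-0.001,-0.002,0,0,0,0.3,0,-0.001,-0.002,0,0,0,0.3,0,-0.001,-0.002,0,0,0,0.3,0,-0.001,-0.04,0,0,0,0.3,0,-0.001,-0.09,0,0,0,0.3,0,-0.001,-0.15,0,0,0,0.3,0,-0.001,-0.22,0,0,0,0.3,0,-0.001,-0.28,0,0,0,0.3,0,-0.001,-0.28,0,0,0],
)

```text
time_s: 29.6
position: [0.4681, 0.104, 0.2509]
tool_rot: [[-0.011, 0.98, -0.2], [1.0, 0.011, -0.003], [-0.001, -0.2, -0.98]]
ft_force: [0.4, 0.4, 0.1]
grip_width: 0.0296
gripper_force: 0.0
```

```bash
python3 - <<'E'
from h import *
st(); D=cam("top"); d=cam("side")
def show(cam_,u0,u1,v0,v1,n):
    g=cv2.cvtColor(cam_["image"],cv2.COLOR_RGB2GRAY); print(n,u0)
    for v in range(v0,v1): print(v,' '.join("%2x"%(q>>2) for q in g[v,u0:u1]))
for y,z in((.115,0),(.115,.11),(-.115,0),(-.115,.11),(.014,.146),(.042,.146)):
    q=pp(B,-.010,.009,y,z); print(y,z,proj(d,q).round(1),proj(D,q).round(1))
show(d,315,355,248,275,"side near end"); show(d,380,400,225,252,"side far end")
tray()
E
```

```text
29.6 [0.4681 0.104  0.2509] [0.4275 0.4013 0.0763] 0.029614790031449366 0.0
[[-0.0112  0.9798 -0.1995]
 [ 0.9999  0.0108 -0.0033]
 [-0.0011 -0.1996 -0.9799]] [-1.3872 18.9366 73.7066 -0.471  98.8595 -2.0501]
0.115 0 [[332.3 307.6]] [[272.5 278.5]]
0.115 0.11 [[325.3 275. ]] [[269.9 270.4]]
-0.115 0 [[371.4 267.9]] [[348.5 276.7]]
-0.115 0.11 [[366.2 237.1]] [[351.5 268.6]]
0.014 0.146 [[342.2 246.7]] [[305.7 266.7]]
0.042 0.146 [[337.  251.3]] [[295.5 266.9]]
side near end 315
248 16 15 12 13 18 1d 1f 20 20 20 20 20 22 25 28 29 29 29 2b 2d 2e 2c 26 22 25 2b 30 35 3b 3e 3e 3e 3e 3e 3d 3d 3b 39 35 32
249 12 12 14 19 1d 1f 20 20 20 20 20 20 22 25 28 29 2a 2b 2e 31 2f 28 23 20 22 29 2e 34 3b 3e 3e 3e 3e 3d 3c 3b 38 34 31 2f
250 14 18 1a 1d 1f 20 20 20 20 20 20 20 22 26 28 29 2b 2f 34 35 30 26 22 20 22 28 2e 34 3a 3e 3e 3d 3c 3c 3b 38 34 30 2e 2e
251 1b 1d 1f 1f 20 20 20 20 20 20 20 20 22 26 29 2c 30 35 39 3a 33 28 22 21 22 28 2d 32 39 3d 3d 3c 3b 3a 37 33 30 2e 2e 2e
252 1f 20 20 20 20 1f 20 20 20 20 20 20 22 27 2c 31 36 3a 3d 3c 36 2a 23 21 21 25 2b 30 37 3c 3c 3c 3a 37 32 2e 2d 2d 2e 2
[... 3950 characters left out ...]
 38 39 39 39
244  d 12 16 17 19 1d 1f 1e 1e 1f 20 20 23 25 28 2c 31 33 35 38
245  7  9  b  d 11 16 18 19 1b 1f 1f 1e 1f 1f 1f 22 24 27 2c 30
246  6  6  6  7  9  b  d 11 15 19 1b 1c 1e 1f 1e 1f 1f 1f 21 24
247  6  6  5  6  6  7  8  9  c  f 12 14 18 1b 1b 1d 1e 1d 1e 1f
248  5  5  6  6  6  6  7  6  8  8  9  b  e 12 14 18 19 1a 1d 1e
249  6  6  7  5  6  6  6  6  6  7  7  6  8  9  b  e  f 13 17 19
250  8  7  7  6  6  6  6  6  6  5  6  6  6  6  7  7  8  a  d  f
251  7  7  7  6  6  7  6  6  6  6  6  6  6  6  7  6  6  7  7  8
rect ((415.0455627441406, 268.36602783203125), (60.96824264526367, 40.10239028930664), 86.98721313476562)
tray [ 0.4364 -0.2403  0.018 ] [0.1219 0.1837] yaw 1.3544536838528336
```

Request:
arm_command(
  commands=[0.3,0.1,-0.05,-0.1,0,0,0,0.3,0.2,-0.1,-0.15,0,0,0,0.3,0.3,-0.15,-0.2,0,0,0,0.3,0.4,-0.2,-0.2,0,0,0,0.3,0.5,-0.25,-0.2,0,0,0,0.3,0.6,-0.3,-0.2,0,0,0,0.3,0.7,-0.35,-0.2,0,0,0,0.3,0.8,-0.35,-0.2,0,0,0,0.3,0.8,-0.35,-0.2,0,0,0,0.3,0.8,-0.35,-0.2,0,0,0,0.3,0.8,-0.35,-0.2,0,0,0,0.3,0.8,-0.35,-0.2,0,0,0],
)

```text
time_s: 30.75
position: [0.3079, 0.5071, 0.3777]
tool_rot: [[-0.017, 0.977, -0.213], [1.0, 0.016, -0.005], [-0.002, -0.213, -0.977]]
ft_force: [-0.2, -0.7, -1.1]
grip_width: 0.0297
gripper_force: 0.0
```

```bash
python3 - <<'E'
from h import *
st(); D=cam("top"); a=cv2.cvtColor(cv2.imread("pics/top0.png"),cv2.COLOR_BGR2GRAY); g=cv2.cvtColor(D["image"],cv2.COLOR_RGB2GRAY)
for u in(272,280,295,300,330,345,349): print(u,"before",[int(q) for q in a[255:285,u]],"\n     now",[int(q) for q in g[255:285,u]])
for v in(270,274,276): print(v,"now",[int(q) for q in g[v,264:276]],[int(q) for q in g[v,342:356]],"before",[int(q) for q in a[v,264:276]],[int(q) for q in a[v,342:356]])
for x in(-.005,-.01):
  for y in(-.115,.115):
    for z in(0,.11): print(x,y,z,proj(D,pp(B,x-.005*np.cos(th),.009+.005*np.sin(th),y,z)).round(1))
for v in range(258,272): print(v,' '.join("%2x"%(q>>2) for q in g[v,285:315]))
for v in range(226,288,2): print(v,' '.join("%2x"%(q>>2) for q in g[v,390:440:2]))
E
```

```text
30.75 [0.3079 0.5071 0.3777] [-0.2358 -0.6766 -1.1152] 0.02974668649465402 0.0
[[-0.0169  0.9769 -0.2129]
 [ 0.9999  0.0161 -0.0055]
 [-0.0019 -0.2129 -0.9771]] [ 43.4432  28.0109  39.2089   9.6279 121.6205  46.9108]
272 before [248, 248, 248, 248, 248, 248, 248, 248, 248, 248, 247, 241, 232, 241, 246, 237, 189, 150, 145, 141, 137, 132, 124, 126, 142, 150, 151, 150, 149, 147] 
     now [247, 247, 247, 247, 247, 247, 247, 247, 247, 247, 246, 241, 234, 241, 245, 235, 189, 152, 144, 140, 141, 141, 128, 120, 130, 141, 147, 147, 146, 143]
280 before [249, 249, 249, 249, 249, 249, 249, 249, 249, 248, 244, 231, 233, 244, 247, 241, 221, 206, 196, 190, 180, 173, 172, 180, 198, 207, 210, 210, 211, 210] 
     now [248, 248, 248, 248, 248, 248, 248, 248, 248, 247, 242, 230, 231, 242, 244, 231, 188, 156, 150, 150, 151, 151, 153, 159, 176, 197, 206, 207, 207, 207]
295 before [249, 249, 249, 249, 249, 249, 249, 249, 249, 248, 244, 238, 244, 248, 243, 226, 199, 192, 195, 195, 211, 214, 214, 203, 204, 211, 212, 211, 212, 212] 
     now [248, 248, 248, 248, 246, 239, 226, 217, 219, 225, 228, 225, 220,
[... 5468 characters left out ...]
13 35 3d 3e 3e 3e 3e 3e 3e 3e 3e 3e 3e 3e 3e 3e 3e 3e 3e 39 2c 21  a
272  a  a 10 32 3d 3e 3e 3e 3e 3d 3b 3a 3c 3d 3e 3e 3e 3e 3e 3e 3e 39 2c 21  a
274  a  a  e 30 3d 3e 3e 3e 3d 36 2d 2c 2e 38 3d 3e 3e 3e 3e 3e 3e 39 2d 22  a
276  a  a  e 2f 3d 3e 3e 3e 3b 2f 2b 2a 2a 2b 38 3d 3d 3e 3e 3e 3e 3c 32 22  a
278  a  a  d 2f 3d 3e 3e 3e 3b 2c 28 1e 1c 2b 3a 3d 3d 3d 3e 3e 3e 3d 33 22  b
280  a  a  d 2e 3c 3e 3e 3e 3b 2b 1b 11 26 3c 3e 3e 3e 3e 3e 3e 3e 3d 2e 1f  b
282  a  a  d 2e 3c 3e 3e 3e 3d 2e 12 15 34 3d 3e 3e 3e 3e 3e 3e 3e 3d 2c 22  c
284  a  a  d 2d 3b 3e 3e 3e 3d 38 18 17 37 3e 3e 3e 3e 3e 3d 3e 3e 3d 2a 24  d
286  a  a  c 28 3b 3e 3e 3e 3d 3c 2c 16 30 3d 3e 3e 3e 3d 3d 3e 3e 3d 2c 2c  f
```

```bash
python3 -c "
from rig import env
print(env.close_job())"
```

```text
the job is handed in; nothing more can be done
None
```

I handed the job in with no verdict returned; the last camera readings showed both cases present (two of the four ports were empty) upright in the tray, the vented panel leaning in the stand with the window and twin panels, and the solid panel within about 3 mm of place on the box front.

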